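Spacer and set-screw collar onto a spring-loaded shaft, held on the flat for the key

TASK

Thread the plain spacer ring down the upright shaft until it is fully home on the brass seat, then pinch the bare shaft across its set-screw flat and turn it until the flat faces the hex key in its guide. Then thread the collar on top of the spacer with its set-screw on that flat, push it all the way down against the seat's spring until it bottoms, and finish while still gripping it and holding it down there, screw square to the flat and pointing at the key, with everything else on the bench left where it is.

Things in the scene. Friction and masses are not known exactly. Their poses are not given: they have to be found in the camera images.
- stand: fixed stand: 200 x 100 x 12 mm dark steel base plate with a grey round bearing housing (52 mm across, top 46 mm above the bench) about the upright shaft, and a grey key guide (70 to 104 mm from the axis, 30 mm wide, top 84 mm up). Origin at bench level on the shaft's axis; x axis points level to the key (away from the robot, within about 35 degrees), z up. The plate reaches from -55 to 145 mm in x.
- key_tip (a point): tip of the hex key lying level in the guide of the stand, pointing at the shaft: 64 mm from the shaft's axis along the stand's x, 74 mm above the bench. Its axes are the stand's.
- shaft (a joint): turn of the shaft about its vertical axis, rad, counter-clockwise from above: 0 = the flat faces the key. It starts 0.5 to 1.35 rad away on the counter-clockwise side, turns with a stiff drag of about 0.1 N m and stays where it is left.
- shaft_top (a point): centre of the top end of the upright steel shaft, 118 mm above the bench. The shaft is 24 mm in diameter with one flat along its whole length, 7 mm from the axis (so 19 mm across flat and back, 24 mm elsewhere; the flat is 19 mm wide); its end has a 2 mm chamfer. x axis points out of the flat, z up. Pads closed across the flat square up to it.
- flat_mid (a point): middle of the flat's bare upper part, 7 mm from the shaft's axis, 20 mm below its top; axes as shaft_top
- seat (a joint): how far the sprung seat is pushed down, m: 0 up, 0.008 bottomed on its stop. It pushes up with 4 N at 0 and 8 N at 0.008; the weight of the rings alone does not move it.
- seat_top (a point): centre of the top face of the round brass spring seat (34 mm across) about the shaft, on which the spacer rests; 58 mm above the bench with the spring up. z up. The seat does not turn.
- spacer_center (a point): centre (half-way up) of the plain spacer ring: bright steel, 40 mm outside, 26.8 mm bore, 15 mm high, lying flat on the bench at the start, on one side of the stand. Home, its centre is 7.5 mm above seat_top.
- collar_center (a point): centre (half-way up) of the shaft collar: dark steel ring, 46 mm outside with two parallel wrench flats 40 mm apart (at its +y and -y sides, 22 mm wide), 26.8 mm bore, 18 mm high, lying flat on the bench at the start, on the other side of the stand. x axis points out along its set-screw, z up. The set-screw's tip stands into the bore to 8.4 mm from the axis, so it passes down the shaft only over the flat. Home on the spacer, its centre is 24 mm above seat_top.
- screw_head (a point): outer end of the collar's set-screw stub (6.4 mm thick), 30 mm from the collar's axis along its x
- sprocket: flat steel chain sprocket, 107 mm across the teeth, 8 mm thick, lying; origin at the centre of its underside; a bystander, to be left alone
- bearing: plain steel bearing ring, 60 mm outside, 20 mm bore (too small for the shaft), 16 mm high, lying, NOT one of the rings to fit; origin under its centre; a bystander, to be left alone
- wrench: open-ended wrench, 160 mm long, lying between robot and stand; origin under its middle; a bystander, to be left alone
- screwdriver: screwdriver 180 mm long, lying; origin under its middle; a bystander, to be left alone
- oil_bottle: plastic oil bottle, 72 mm across, 170 mm tall, standing; origin under its centre; a bystander, to be left alone
- mug: white mug 80 mm across, 90 mm tall; origin under its centre; a bystander, to be left alone
- spray_can: metal spray can 56 mm across, 160 mm tall, standing; origin under its centre; a bystander, to be left alone
Not all that is in view belongs to the job. Leave any green or white look-alike of the stand alone.

How it is judged (in metres and radians):
On the way, in this order (a step that is already met when the one before it is completed fails the run):
1. the spacer is fully home on the seat, threaded on the shaft (horizontal distance between spacer_center and seat_top below 0.003 m and z of spacer_center in the frame of seat_top below 0.0095 m and angle between spacer_center's own z axis and vertical below 0.08 rad), for 0.2 s.
2. the bare shaft is pinched by the fingers and turned until its flat faces the key (within 0.17 rad), spacer still home (all of step 1 and contact force between the fingers and shaft above 2 N and value of joint shaft between -0.17 and 0.17 rad and distance between collar_center and shaft_top above 0.08 m), for 0.2 s.
At the end, for the whole second after the job is handed in: Spacer on seat, collar on spacer, both on the shaft (within 3 mm of its axis, gaps under 2 mm, level to 0.08 rad); flat within 0.17 rad of the key, screw within 0.2 rad of the flat, its head within 40 mm of the key; seat held down over 6.5 of 8 mm; fingers on the collar with over 4 N (all of step 1 and value of joint shaft between -0.17 and 0.17 rad and horizontal distance between collar_center and seat_top below 0.003 m and z of collar_center in the frame of seat_top below 0.026 m and angle between collar_center's own z axis and vertical below 0.08 rad and angle between the x axis of collar_center and the x axis of shaft_top, either way round below 0.2 rad and horizontal distance between screw_head and key_tip below 0.04 m and value of joint seat above 0.0065 m and contact force between the fingers and collar above 4 N); the arm keeps its last pose, push and grip.
It fails at once if a bystander is shifted by more than 30 mm (distance of any of sprocket, bearing, wrench, screwdriver, oil_bottle, mug, spray_can from where it was at the start of the episode above 0.03 m).
It also fails if it takes over 64 s, if anything falls off the work surface, if the arm or the gripper's body presses on something with over 40 N, if the wrist force passes 120 N, or if a joint passes its speed limit or range.

ROBOT

A 7-joint arm with a two-finger parallel gripper is mounted at the origin on the work surface. World frame = base frame: x ahead of the robot, y to its left, z up, the work surface at z = 0. Lengths are in mm, angles in rad, forces in N, time in s.
With the tool pointing down it reaches from about 400 to 900 mm from the base axis. Payload 5.5 kg.
Tool frame: the origin (TCP) lies midway between the tips of the shut fingers; the grasp point (between the pads) lies robot.grip_depth behind it (robot.grip_depth is the distance from the TCP to the grasp point, in mm); z points along the fingers, x is the direction in which the jaws open and shut, and the axes are right-handed (so a half turn about z gives the same grasp; the last joint's range is limited). The gripper opens to 85 mm and grips with 20 to 120 N. Pads are 22 mm wide; open, the fingers measure 114 mm over their backs; the gripper's body (76 mm by 85 mm) begins 54 mm behind the grasp point. The pads swing forward as they close: fully open they stand 13 mm farther back than shut.
Start: joints at [-0.96, 0.501, -0.427, 1.55, 0.221, 1.138, -0.21], TCP at [221.502, 611.094, 231.31] pointing down, gripper open.
Joint ranges: [-2.88, 2.88], [-0.31, 2.03], [-1.54, 1.56], [0.2, 2.42], [-1.41, 4.55], [0.19, 2.02], [-2.57, 2.57]. Speed limits (rad/s): [2.57, 2.57, 3.14, 3.14, 3.14, 3.14, 3.14].

INTERFACE

Orientations are given as a rotation vector (axis times angle).
In Python, from cell import get_obs, vision, robot gives the robot as it stands. The module is installed in compiled form; this text tells all that it offers.
- The arm moves only by the shell command python3 -m creep 'ROWS' [FORCE]. ROWS is JSON, one flat list of numbers, 7 for each row, row after row: the shift along the tool's x, y, z each as a share of 250 mm, from -1 to 1, then the turn, a rotation vector about the tool's x, y, z each as a share of 90 degrees, from -1 to 1, then the opening, from 0 (shut) to 1 (fully open). In form: [tx, ty, tz, ax, ay, az, fingers, tx, ty, tz, ax, ay, az, fingers, ...]. A call has 1 to 20 rows; each row shifts and turns the pose as measured when the row begins, along the tool's axes as they then stand; what a row does not reach is not made up. A row lasts 1/8 s, in which the tool goes at most 62.5 mm and 10.7 degrees, less where a joint would pass 70% of its speed; a pose out of reach is approached as far as the arm can. A call with a number of a shift or a turn outside -1 to 1 is refused whole. A call with a gripper value outside its range is refused whole. The fingers move at their own pace and stop on an object; FORCE is the grip in N (left out, the last holds). Time passes only in rows, so rows that do not move let the fingers close. It gives the time, the measured TCP pose, the force and the opening at its end, in the units of the state.
- get_obs(): the state, without advancing time (a new reading comes with each control period).
- vision.snapshot(name): name is "scene" or "top" or "wrist"; returns a dict with "image" (420x560x3 uint8, blue, green, red), "fx", "fy", "cx", "cy" (pixels), "R" (3x3) and "t" (3): a world point X has camera coordinates R X + t; the wrist camera has in their place "hand_eye" (4x4, takes a point from camera to tool coordinates, whose origin is the TCP and whose axes are the tool frame's). Camera axes: x right, y down, z forward; pixel columns grow to the right and rows downward; lengths in mm; the calibration is good to about 2 mm. A picture is of the moment at which its call begins: read the wrist's pose just before it. There is no depth.
- robot.sign_off(): hands the job in, once; it reports no verdict.
The state is a dict: "t": time; "qpos": joint angles; "joint_velocities": joint speeds; "effort": joint torques, N m; "position": TCP position; "tool_rot": TCP orientation; "wrist_force": force on the tool from outside, world axes, zero at the start; "moment": the same for the moment, N m; "opening": finger opening in mm.
Only numpy, scipy, OpenCV 4.12 (cv2) and the standard library are available. Lean on these libraries where they do the work, as an engineer would, in place of code of your own. Each camera call takes 0.05 s, during which the arm holds its last target.

## Working session

There is one attempt and no reset: what is moved stays moved. The work goes in short steps, Python scripts to look and compute and a shell command to move; the robot and the scene stay as the last step left them, time stands still between calls to the robot, and variables do not carry over. Pictures are saved under pics/ and viewed, and the job is handed in when it is done.

```bash
mkdir -p pics; ls; python3 - <<'E'
from cell import get_obs, vision, robot
import cv2
o=get_obs(); print(o); print(robot.grip_depth)
for n in("scene","top"):
    s=vision.snapshot(n); cv2.imwrite(f"pics/{n}0.png",s["image"]); print(n,{k:v for k,v in s.items() if k!="image"})
E
```

```text
pics
{'t': 0.0, 'qpos': array([-0.95982052,  0.50185167, -0.42679835,  1.55145163,  0.22081193,
        1.1382964 , -0.21034737]), 'joint_velocities': array([-1.13062716e-03, -4.39664774e-04, -8.87204340e-05,  3.63667163e-04,
        6.24644664e-04,  5.10065884e-04, -5.21008253e-04]), 'effort': array([ 1.39376043e-04, -5.69523168e+01, -5.81618965e+00, -2.80941600e+01,
        1.06166251e-02,  1.20559655e-02,  5.97883556e-06]), 'position': array([221.32929903, 610.41996167, 230.25691171]), 'tool_rot': array([ 2.57138695e+00,  1.80301406e+00, -2.55602460e-03]), 'wrist_force': array([-0.5300217 ,  0.17357401,  0.58749331]), 'moment': array([-0.00720608, -0.01893797, -0.00818884]), 'opening': 85.55485040050193}
18.700000000000003
scene {'fx': 507.7125639572542, 'fy': 507.7125639572542, 'cx': 284.42486066611207, 'cy': 208.04067956504784, 'R': array([[-0.3595207 ,  0.93310154, -0.00814738],
       [ 0.62403766,  0.23392966, -0.74555611],
       [-0.69377364, -0.27312713, -0.66639306]]), 't': array([ 190.27464678, -247.65793967, 1790.15931586])}
top {'fx': 501.0534070371389, 'fy': 501.0534070371389, 'cx': 275.3020171218926, 'cy': 214.07102770248395, 'R': array([[ 0.00745627, -0.99989829, -0.01215799],
       [-0.99246074, -0.00591227, -0.12242031],
       [ 0.12233598,  0.01297912, -0.99240388]]), 't': array([  13.5545636 ,  523.60137342, 1646.58909257])}
```

View pics/scene0.png

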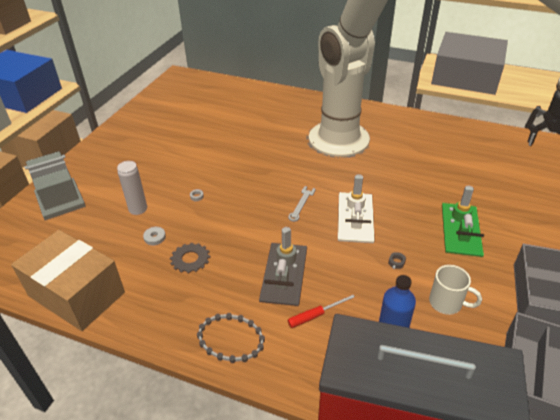

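View pics/top0.png

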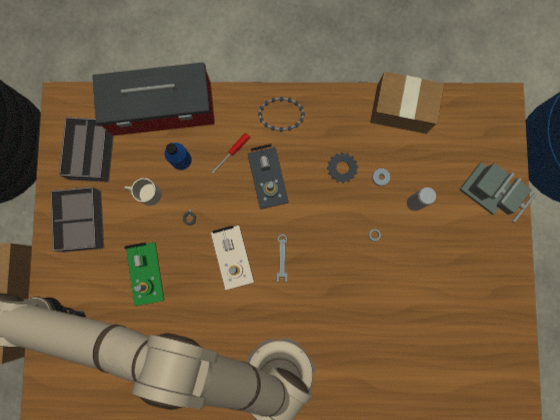

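The dark stand is at top (268,178) with its shaft at about (270,188). The white look-alike at (235,257) and the green one at (144,275) are to be left alone. There are two bright rings on the right: (375,235), which is small and should be the 40 mm spacer, and (382,177), which is larger and should be the 60 mm bearing. The dark ring at (189,217) is the collar candidate. I'll confirm these with enlarged crops and rough measurements.

```bash
cat > h.py <<'E'
import numpy as np, cv2
from cell import get_obs, vision, robot
from scipy.spatial.transform import Rotation as Ro
def cam(s,o=None):
    K=np.array([[s["fx"],0,s["cx"]],[0,s["fy"],s["cy"]],[0,0,1]])
    if "R" in s: return K,np.array(s["R"]),np.array(s["t"]).ravel()
    H=np.array(s["hand_eye"]); T=np.eye(4); T[:3,:3]=Ro.from_rotvec(o["tool_rot"]).as_matrix(); T[:3,3]=o["position"]
    W=np.linalg.inv(T@H); return K,W[:3,:3],W[:3,3]
def ray(c,uv,z):
    K,R,t=c; uv=np.atleast_2d(np.float64(uv))
    d=(np.linalg.inv(K)@np.c_[uv,np.ones(len(uv))].T).T@R; C=-R.T@t
    return C+d*((z-C[2])/d[:,2])[:,None]
def proj(c,X):
    K,R,t=c; p=(np.atleast_2d(X)@R.T+t)@K.T; return p[:,:2]/p[:,2:]
def tri(c1,p1,c2,p2):
    P=[c[0]@np.c_[c[1],c[2]] for c in(c1,c2)]
    X=cv2.triangulatePoints(P[0],P[1],np.float64(p1).reshape(2,1),np.float64(p2).reshape(2,1)); return (X[:3]/X[3]).ravel()
E
python3 - <<'E'
from h import *
s=vision.snapshot("top"); q=vision.snapshot("scene"); im=s["image"]; c=cam(s)
def crop(im,x,y,h,n): return cv2.resize(im[y-h:y+h,x-h:x+h],(n,n),interpolation=cv2.INTER_CUBIC)
A=np.hstack([crop(im,375,235,20,260),crop(im,382,177,20,260),crop(im,189,217,20,260)])
B=np.hstack([crop(im,268,178,38,260),crop(q["image"],285,255,50,260),crop(q["image"],397,260,20,260)])
cv2.imwrite("pics/c0.png",np.vstack([A,B]))
for n,p,z in [("spacer",(375,235),15),("bearing",(382,177),16),("collar",(189.5,217.5),18),("shafttop",(270,187),118)]: print(n,ray(c,p,z).round(1), "mm/px", (ray(c,(p[0]+1,p[1]),z)-ray(c,p,z)).round(2))
E
```

```text
spacer [[ 456.8 -318.2   15. ]] mm/px [[ 0.02 -3.35  0.  ]]
bearing [[ 654.9 -345.2   16. ]] mm/px [[ 0.02 -3.4   0.  ]]
collar [[511.8 307.5  18. ]] mm/px [[ 0.02 -3.39  0.  ]]
shafttop [[600.1  33.6 118. ]] mm/px [[ 0.02 -3.2   0.  ]]
```

View pics/c0.png

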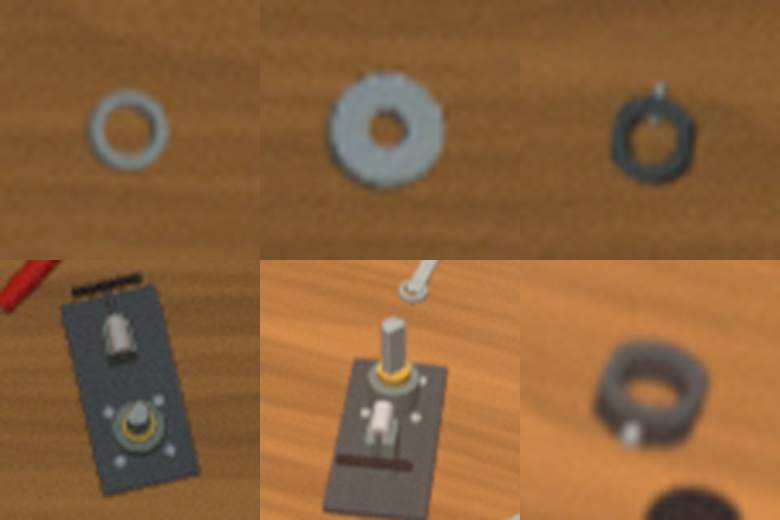

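Crops confirm it:
- **Spacer:** (375,235), a thin bright ring of about 40 mm.
- **Bearing:** (382,177), about 60 mm with a small bore.
- **Collar:** (189,217), dark, with wrench flats and a screw stub pointing to about +x.
- **Stand:** the dark one.

Next I'll check the wrist camera geometry, the noise, and the stand's heading.

```bash
cat >> h.py <<'E'
def pose():
    o=get_obs(); R=Ro.from_rotvec(o["tool_rot"]).as_matrix(); return o,o["position"],R
def yaw(R): return np.degrees(np.arctan2(R[1,0],R[0,0]))
def plan(target,yaw_t=None):
    "shares of shift and turn in tool axes from the present pose to target"
    o,p,R=pose(); d=R.T@(np.array(target)-p)/250
    if yaw_t is None: yaw_t=yaw(R)
    Rt=Ro.from_euler('z',yaw_t,degrees=True).as_matrix()@np.diag([1,-1,-1.])
    w=Ro.from_matrix(R.T@Rt).as_rotvec()/(np.pi/2)
    print("t",round(o["t"],2),"pos",p.round(1),"yaw",yaw(R).round(1),"open",round(o["opening"],1),"F",np.round(o["wrist_force"],1),"q7",o["qpos"][6].round(2)); print("shift",d.round(4),"turn",w.round(4))
E
python3 - <<'E'
from h import *
s=vision.snapshot("wrist"); cv2.imwrite("pics/w0.png",s["image"]); print({k:v for k,v in s.items() if k!="image"})
for i in range(3): o=get_obs(); print(o["t"],o["position"].round(2),o["tool_rot"].round(4),o["wrist_force"].round(2))
t=vision.snapshot("top"); c=cam(t); print(ray(c,(260,166-0),0))
plan([512,300,230],90)
print("scene/top shaft")
# plate outline in top
hsv=cv2.cvtColor(t["image"],cv2.COLOR_BGR2HSV); m=((hsv[...,1]<70)&(hsv[...,2]<90)).astype(np.uint8)
n,l,st,ce=cv2.connectedComponentsWithStats(m)
i=np.argmax([st[k,4] if 240<ce[k,0]<300 and 140<ce[k,1]<220 else 0 for k in range(n)]); print(st[i],ce[i])
r=cv2.minAreaRect(cv2.findContours((l==i).astype(np.uint8),0,1)[0][0]); b=cv2.boxPoints(r); print(r); print(ray(c,b,12).round(1))
E
```

```text
{'fx': 346.1643167756391, 'fy': 346.1643167756391, 'cx': 282.15620552733947, 'cy': 210.26999510811868, 'hand_eye': array([[ 9.99999260e-01,  4.25365658e-04,  1.14011666e-03,
        -1.71803329e-01],
       [-7.10371285e-04,  9.64761180e-01,  2.63126132e-01,
        -6.73830111e+01],
       [-9.88015470e-04, -2.63126747e-01,  9.64760768e-01,
        -1.42926474e+02],
       [ 0.00000000e+00,  0.00000000e+00,  0.00000000e+00,
         1.00000000e+00]])}
0.25 [221.44 610.78 230.79] [ 2.5719e+00  1.8033e+00 -1.3000e-03] [-0.31 -0.22 -0.69]
0.25 [221.44 610.78 230.79] [ 2.5719e+00  1.8033e+00 -1.3000e-03] [-0.31 -0.22 -0.69]
0.25 [221.44 610.78 230.79] [ 2.5719e+00  1.8033e+00 -1.3000e-03] [-0.31 -0.22 -0.69]
[[694.63042504  71.65114173   0.        ]]
t 0.3 pos [221.4 610.9 230.9] yaw 70.1 open 85.6 F [-0.9 -0.4  0.3] q7 -0.21
shift [-0.773   1.5164  0.0041] turn [-1.000e-04  4.000e-04 -2.214e-01]
scene/top shaft
[     0      0    560    420 218798] [289.16757009 213.58423295]
((6.5, 199.5), (1.0, 3.0), 90.0)
[[572.5 944.   12. ]
 [572.6 933.7  12. ]
 [569.1 933.4  12. ]
 [569.  943.8  12. ]]
```

View pics/w0.png

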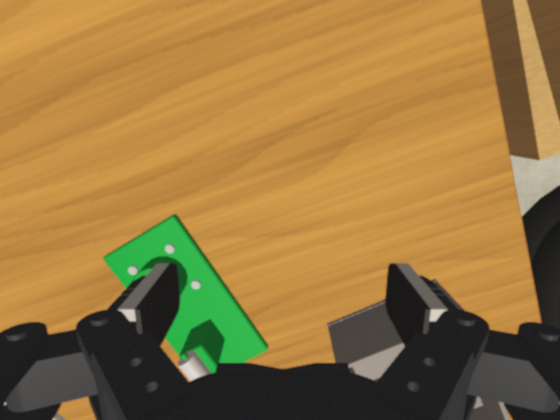

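The wrist image shows the green look-alike below the open fingers. The view is centred near the point under the TCP, and image right is tool +x. I'm moving over the collar, on the way to the other side.

```bash
python3 -m creep '[-0.11,0.217,0,0,0,0,1,-0.11,0.217,0,0,0,0,1,-0.11,0.217,0,0,0,0,1,-0.11,0.217,0,0,0,0,1,-0.11,0.217,0,0,0,0,1,-0.11,0.217,0,0,0,0,1,-0.11,0.217,0,0,0,0,1,0,0,0,0,0,0,1]' 30; python3 - <<'E'
from h import *
plan([512,300,230],90)
o=get_obs();print(o["qpos"].round(2))
s=vision.snapshot("wrist"); cv2.imwrite("pics/w1.png",s["image"])
E
```

```text
t: 1.3
position: [521.0, 292.9, 229.7]
tool_rot: [-2.569, -1.807, -0.002]
wrist_force: [-0.7, -0.3, -0.2]
opening: 85.7
t 1.3 pos [521.  292.9 229.7] yaw 70.3 open 85.7 F [-0.7 -0.3 -0.2] q7 0.56
shift [ 0.0145 -0.0434 -0.001 ] turn [ 1.000e-04 -8.000e-04 -2.194e-01]
[-0.32  0.39 -0.31  1.69  0.13  1.07  0.56]
```

View pics/w1.png

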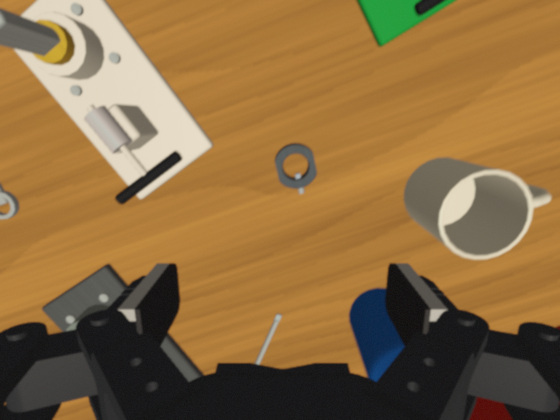

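The collar is at (296,166) with its bright stub at (301,188). I'll measure both here.

```bash
python3 - <<'E'
from h import *
o=get_obs(); s=vision.snapshot("wrist"); c=cam(s,o); im=s["image"]
hsv=cv2.cvtColor(im,cv2.COLOR_BGR2HSV); x0,y0=265,135
r=hsv[y0:210,x0:330]; m=((r[...,1]<110)).astype(np.uint8)
n,l,st,ce=cv2.connectedComponentsWithStats(m); i=1+np.argmax(st[1:,4]); 
dark=((l==i)&(r[...,2]<110)).astype(np.uint8); br=((r[...,1]<60)&(r[...,2]>150)).astype(np.uint8)
cs=cv2.findContours(dark,cv2.RETR_EXTERNAL,1)[0]; C=max(cs,key=cv2.contourArea); (e,ax,an)=cv2.fitEllipse(C); print(e,ax,an)
print("centre(z~12)",[ray(c,(e[0]+x0,e[1]+y0),z).round(1) for z in(9,18)])
C2=max(cv2.findContours(dark,cv2.RETR_CCOMP,1)[0],key=lambda k:cv2.contourArea(k))
nb,lb,sb,cb=cv2.connectedComponentsWithStats(br); print([(sb[k,4],(cb[k]+[x0,y0]).round(1),ray(c,cb[k]+[x0,y0],9).round(1)) for k in range(1,nb)])
cv2.imwrite("pics/col.png",cv2.resize(im[y0:210,x0:330],None,fx=8,fy=8,interpolation=cv2.INTER_CUBIC))
plan([600,34,230],70)
E
```

```text
(27.745882034301758, 34.179107666015625) (38.39180374145508, 44.04152297973633) 166.0958709716797
centre(z~12) [array([[509.8, 312.1,   9. ]]), array([[508.5, 312.2,  18. ]])]
[(np.int32(20), array([295.2, 179.1]), array([[520.7, 311. ,   9. ]])), (np.int32(23), array([298.2, 194. ]), array([[537.1, 308.8,   9. ]]))]
t 1.4 pos [516.8 298.8 230. ] yaw 70.7 open 85.6 F [-0.5  0.8 -0.4] q7 0.56
shift [-0.8898  0.6639 -0.0055] turn [-0.0021 -0.0023  0.0081]
```

View pics/col.png

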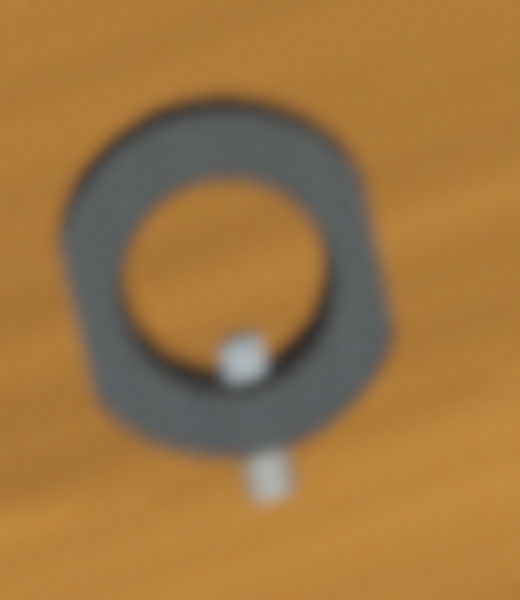

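```bash
python3 -m creep '[-0.2,0.149,0,0,0,0,1,-0.2,0.149,0,0,0,0,1,-0.2,0.149,0,0,0,0,1,-0.18,0.134,0,0,0,0,1,-0.1,0.08,0,0,0,0,1,0,0,0,0,0,0,1,0,0,0,0,0,0,1]' ; python3 - <<'E'
from h import *
plan([600,34,230],70)
o=get_obs()
s=vision.snapshot("wrist"); cv2.imwrite("pics/w2.png",s["image"]); o2=get_obs(); print(o["position"],o2["position"],o["tool_rot"],o2["tool_rot"])
import pickle; pickle.dump((o,s),open("w2.pkl","wb"))
E
```

```text
t: 2.28
position: [598.6, 51.6, 228.1]
tool_rot: [-2.525, -1.848, -0.009]
wrist_force: [-0.7, -0.4, 0.2]
opening: 85.4
t 2.27 pos [598.6  51.6 228.1] yaw 72.4 open 85.4 F [-0.7 -0.4  0.2] q7 1.07
shift [-0.0652  0.0266 -0.0084] turn [-0.0047 -0.0077  0.0268]
[598.57780084  51.56740431 228.14680421] [598.58110432  51.58072354 228.13382335] [-2.52452299 -1.84796006 -0.0088387 ] [-2.52436208 -1.84857497 -0.00866428]
```

View pics/w2.png

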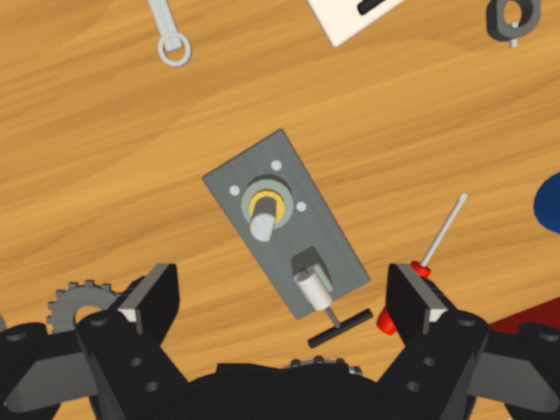

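The dark plate's corners are at about (204,178), (282,129), (370,280) and (300,319), and the shaft top is at about (261,231) in an enlarged view. Next I get the heading and axis, plus an enlarged crop for the flat.

```bash
python3 - <<'E'
from h import *
import pickle
o,s=pickle.load(open("w2.pkl","rb")); c=cam(s,o); im=s["image"]
hsv=cv2.cvtColor(im,cv2.COLOR_BGR2HSV)
m=((hsv[...,1]<100)|(hsv[...,2]<70)).astype(np.uint8); m[:125]=0;m[322:]=0;m[:,:200]=0;m[:,375:]=0
n,l,st,ce=cv2.connectedComponentsWithStats(m); i=1+np.argmax(st[1:,4])
C=max(cv2.findContours((l==i).astype(np.uint8),0,1)[0],key=cv2.contourArea)
W=ray(c,C[:,0],12)[:,:2].astype(np.float32); r=cv2.minAreaRect(W); print(r, cv2.boxPoints(r).round(1))
cv2.imwrite("pics/w2c.png",cv2.resize(im[170:260,220:330],None,fx=7,fy=7,interpolation=cv2.INTER_CUBIC))
for p,z in [((267,208),58),((261,232),118),((313,288),74)]: print(p,ray(c,p,z).round(1))
E
```

```text
((664.4302978515625, 49.137962341308594), (223.70753479003906, 98.27871704101562), 13.46349811553955) [[544.2  70.9]
 [567.1 -24.7]
 [784.7  27.4]
 [761.8 123. ]]
(267, 208) [[608.8  35.9  58. ]]
(261, 232) [[611.4  32.  118. ]]
(313, 288) [[692.6  54.6  74. ]]
```

View pics/w2c.png

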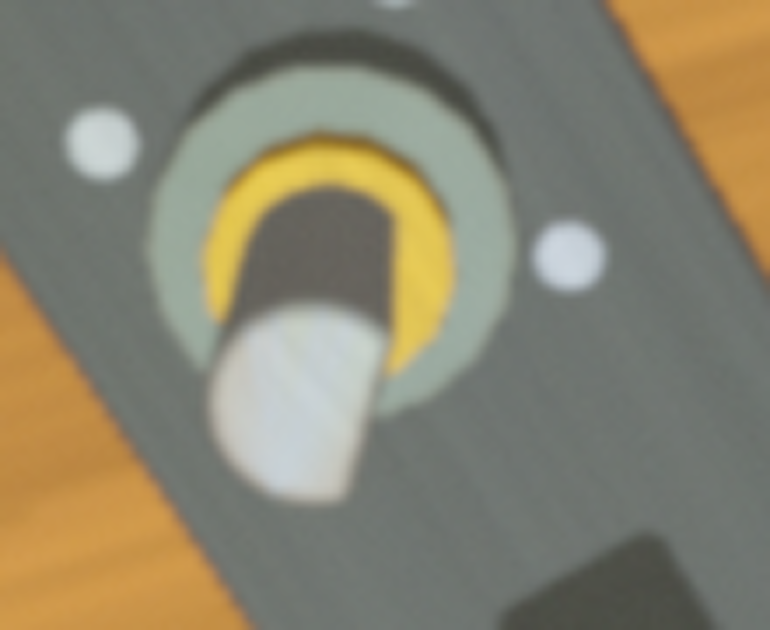

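Heading is about 13.5° and the axis is about (609,35.9). The shaft's D-shaped top shows the flat facing yaw ≈58°, about 0.78 rad counter-clockwise of the key, which is in range. Going to the spacer now.

```bash
python3 - <<'E'
from h import *
plan([455,-318,200],58)
E
```

```text
t 2.33 pos [598.6  51.6 228.1] yaw 72.4 open 85.7 F [-0.3  0.2 -1.3] q7 1.07
shift [-1.584  -0.1005  0.0942] turn [-0.0054 -0.007   0.1603]
```

```bash
python3 -m creep '[-0.24,-0.015,0.014,0,0,0,1,-0.24,-0.015,0.014,0,0,0,1,-0.24,-0.015,0.014,0,0,0,1,-0.24,-0.015,0.014,0,0,0,1,-0.24,-0.015,0.014,0,0,0,1,-0.24,-0.015,0.014,0,0,0,1,0,0,0,0,0,0.1,1,0,0,0,0,0,0.06,1]' ; python3 - <<'E'
from h import *
plan([455,-318,200],58)
E
```

```text
t: 3.32
position: [474.0, -274.3, 202.1]
tool_rot: [-2.712, -1.552, -0.019]
wrist_force: [0.3, 0.1, -0.3]
opening: 85.4
t 3.33 pos [ 474.  -274.3  202.1] yaw 59.6 open 85.4 F [ 0.3  0.1 -0.3] q7 1.53
shift [-0.1893  0.0231  0.0048] turn [-0.0054 -0.0117  0.0174]
```

```bash
python3 -m creep '[-0.15,0.023,0.0,-0.005,-0.01,0.017,1,-0.02,0,0,0,0,0,1,0,0,0,0,0,0,1,0,0,0,0,0,0,1]' ; cat > ring.py <<'E'
from h import *
import sys,pickle
nm=sys.argv[1]
o=get_obs(); s=vision.snapshot("wrist"); o2=get_obs(); print("drift",(o2["position"]-o["position"]).round(2))
pickle.dump((o,s),open(nm+".pkl","wb")); cv2.imwrite(f"pics/{nm}.png",s["image"])
E
python3 ring.py w3; python3 -c "
from h import *
plan([455,-318,200],58)"
```

```text
t: 3.82
position: [459.1, -310.7, 201.6]
tool_rot: [-2.739, -1.534, -0.005]
wrist_force: [-0.9, 0.8, -0.1]
opening: 85.4
drift [ 0.05  0.17 -0.03]
t 3.88 pos [ 459.2 -310.5  201.5] yaw 58.5 open 85.4 F [ 0.6  0.1 -0.5] q7 1.57
shift [-0.0343  0.0013  0.006 ] turn [-0.0001 -0.0023  0.0058]
```

View pics/w3.png

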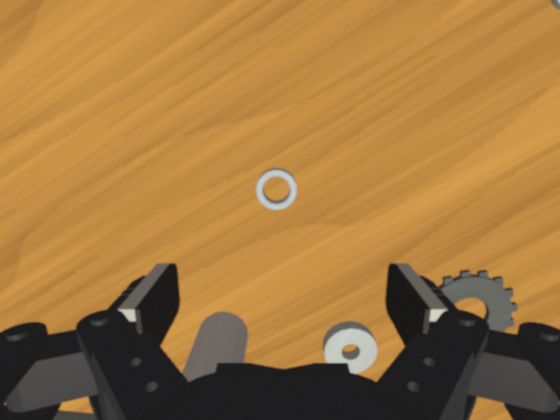

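The spacer is at (277,189); the bearing at (350,350) and the can at (222,345) are well clear.

```bash
python3 - <<'E'
from h import *
import pickle
o,s=pickle.load(open("w3.pkl","rb")); c=cam(s,o); im=s["image"]
hsv=cv2.cvtColor(im,cv2.COLOR_BGR2HSV); x0,y0=240,150
r=hsv[y0:230,x0:315]; m=(r[...,1]<90).astype(np.uint8)
C=max(cv2.findContours(m,0,1)[0],key=cv2.contourArea); e=cv2.fitEllipse(C); print(e)
W=ray(c,C[:,0]+[x0,y0],12)[:,:2]; print(cv2.minEnclosingCircle(W.astype(np.float32)))
print(ray(c,(e[0][0]+x0,e[0][1]+y0),8)); X=ray(c,(e[0][0]+x0,e[0][1]+y0),8)[0]
plan([X[0],X[1],70],58)
E
```

```text
((36.018123626708984, 38.819053649902344), (40.66020202636719, 41.30302810668945), 2.7365643978118896)
((457.97906494140625, -316.0368347167969), 20.954368591308594)
[[ 458.32004367 -316.49710254    8.        ]]
t 3.88 pos [ 459.2 -310.5  201.5] yaw 58.5 open 85.4 F [ 0.6  0.1 -0.5] q7 1.57
shift [-0.0241  0.0096  0.5261] turn [-0.0001 -0.0023  0.0058]
```

```bash
python3 -m creep '[-0.01,0.004,0.2,0,0,0,1,-0.01,0.004,0.2,0,-0.002,0.006,1,0,0,0.11,0,0,0,1,0,0,0,0,0,0,0.7,0,0,0,0,0,0,0.7]' ; python3 ring.py w4; python3 -c "
from h import *
plan([458.3,-316.5,70],58)"
```

```text
t: 4.5
position: [463.0, -314.2, 73.5]
tool_rot: [2.74, 1.528, 0.007]
wrist_force: [0.4, -0.4, 0.1]
opening: 59.8
drift [-0.04  0.05  0.11]
t 4.55 pos [ 463.  -314.2   73.6] yaw 58.3 open 59.8 F [-0.3  0.7 -0.2] q7 1.56
shift [-0.0177 -0.0111  0.0143] turn [ 0.0038 -0.0014  0.0031]
```

View pics/w4.png

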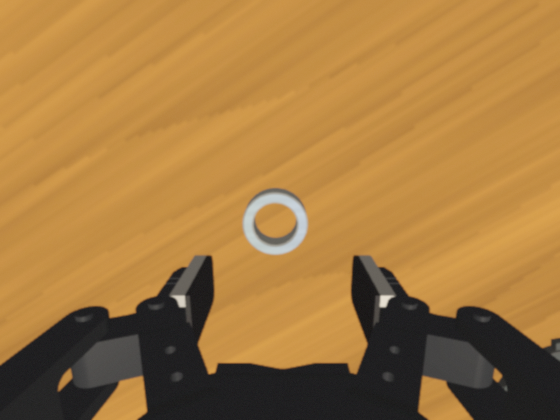

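The spacer is centred at about (275,221) between the fingers. I'll re-measure from here.

```bash
python3 - <<'E'
from h import *
import pickle
o,s=pickle.load(open("w4.pkl","rb")); c=cam(s,o); im=s["image"]
hsv=cv2.cvtColor(im,cv2.COLOR_BGR2HSV); x0,y0=225,175
r=hsv[y0:265,x0:325]; m=((r[...,1]<70)&(r[...,2]>150)).astype(np.uint8)
C=max(cv2.findContours(m,0,1)[0],key=cv2.contourArea); e=cv2.fitEllipse(C); print(e)
W=ray(c,C[:,0]+[x0,y0],15)[:,:2]; k=cv2.minEnclosingCircle(W.astype(np.float32)); print(k, W.mean(0))
X=ray(c,(e[0][0]+x0,e[0][1]+y0),15)[0]; print(X)
plan([X[0],X[1],3],58)
E
```

```text
((49.82164001464844, 48.308860778808594), (61.05419158935547, 64.35861206054688), 90.59558868408203)
((457.5870666503906, -316.1350402832031), 20.026561737060547) [ 457.58278481 -316.03000019]
[ 457.38548242 -315.9744018    15.        ]
t 4.55 pos [ 463.  -314.2   73.6] yaw 58.3 open 59.8 F [-0.3  0.7 -0.2] q7 1.56
shift [-0.0185 -0.0169  0.2823] turn [ 0.0038 -0.0014  0.0031]
```

```bash
python3 -m creep '[-0.016,-0.015,0.1,0.003,0,0.003,0.7,0,0,0.1,0,0,0,0.7,0,0,0.05,0,0,0,0.7,0,0,0,0,0,0,0.7]' 40; python3 -c "
from h import *
plan([457.5,-316.1,3],58)"
```

```text
t: 5.05
position: [463.3, -318.6, 16.3]
tool_rot: [2.738, 1.519, 0.013]
wrist_force: [-0.4, -0.3, 0.4]
opening: 59.6
t 5.05 pos [ 463.3 -318.6   16.3] yaw 58.0 open 59.6 F [-0.4 -0.3  0.4] q7 1.56
shift [-0.0039 -0.0256  0.053 ] turn [ 0.0085 -0.0015  0.0004]
```

```bash
python3 -m creep '[-0.004,-0.026,0.03,0.009,0,0,0.7,0,-0.005,0.02,0,0,0,0.7,0,0,0,0,0,0,0.7]' 40; python3 -c "
from h import *
plan([457.5,-316.1,3],58)"
```

```text
t: 5.42
position: [457.3, -316.0, 5.2]
tool_rot: [2.747, 1.524, 0.005]
wrist_force: [-0.1, -0.3, 0.0]
opening: 59.5
t 5.42 pos [ 457.3 -316.     5.2] yaw 58.0 open 59.5 F [-0.1 -0.3  0. ] q7 1.56
shift [0.0002 0.0009 0.0089] turn [ 0.0011 -0.0015  0.0005]
```

Well centred. Lowering a little and closing.

```bash
python3 -m creep '[0,0,0.01,0.001,-0.001,0,0.4,0,0,0,0,0,0,0.2,0,0,0,0,0,0,0.2,0,0,0,0,0,0,0.2]' 40; python3 -c "
from h import *
plan([457.5,-316.1,3],58)"; python3 ring.py w5
```

```text
t: 5.92
position: [457.8, -316.3, 3.1]
tool_rot: [2.747, 1.524, 0.002]
wrist_force: [-0.4, -1.0, 1.6]
opening: 38.0
t 5.92 pos [ 457.8 -316.3    3.1] yaw 58.0 open 38.0 F [-0.4 -1.   1.6] q7 1.56
shift [ 0.     -0.0013  0.0004] turn [ 0.0007 -0.0004  0.0005]
drift [ 0.    0.01 -0.02]
```

View pics/w5.png

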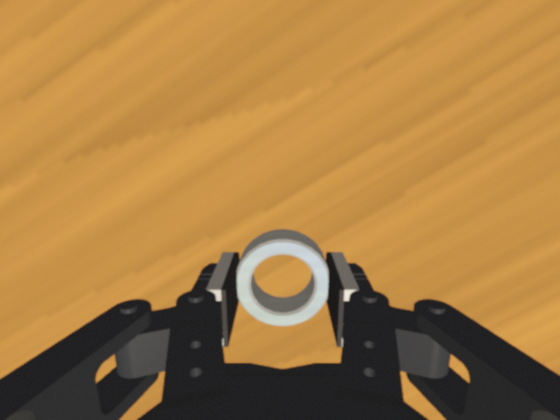

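The ring is gripped, centred at (283,281) between the pads. Lifting and moving over to the shaft.

```bash
python3 -m creep '[0,0,-0.2,0,0,0,0.2,0,0,-0.22,0,0,0,0.2,0,0,-0.2,0,0,0,0.2,0,0,0,0,0,0,0.2]' 40; python3 -c "
from h import *
plan([609,36,160],58)"
```

```text
t: 6.48
position: [456.9, -315.7, 160.8]
tool_rot: [-2.745, -1.523, 0.001]
wrist_force: [0.7, -0.5, -1.3]
opening: 37.7
t 6.47 pos [ 456.9 -315.7  160.8] yaw 58.1 open 37.7 F [ 0.7 -0.5 -1.3] q7 1.57
shift [ 1.5158 -0.2281  0.0048] turn [-0.0017 -0.0005  0.0006]
```

```bash
python3 -m creep '[0.24,-0.036,0,0,0,0,0.2,0.24,-0.036,0,0,0,0,0.2,0.24,-0.036,0,0,0,0,0.2,0.24,-0.036,0,0,0,0,0.2,0.24,-0.036,0,0,0,0,0.2,0.2,-0.03,0,0,0,0,0.2,0,0,0,0,0,0,0.2,0,0,0,0,0,0,0.2]' 40; python3 -c "
from h import *
plan([609,36,160],58)"
```

```text
t: 7.48
position: [596.7, 16.8, 151.1]
tool_rot: [-2.744, -1.513, 0.017]
wrist_force: [-0.0, -0.2, -0.7]
opening: 38.2
t 7.47 pos [596.7  16.8 151.1] yaw 57.8 open 38.2 F [-0.  -0.2 -0.7] q7 0.88
shift [ 0.091   0.0004 -0.0362] turn [-0.0079  0.0034 -0.0027]
```

```bash
python3 -m creep '[0.091,0.003,-0.03,-0.008,0.003,-0.003,0.2,0,0,0,0,0,0,0.2,0,0,0,0,0,0,0.2]' 40; python3 -c "
from h import *
plan([609,36,150],58)"; python3 ring.py w6
```

```text
t: 7.85
position: [609.6, 33.7, 158.2]
tool_rot: [2.749, 1.518, -0.002]
wrist_force: [-1.0, -0.6, -1.0]
opening: 37.7
t 7.85 pos [609.6  33.7 158.2] yaw 57.8 open 37.7 F [-1.  -0.6 -1. ] q7 0.85
shift [ 0.0067 -0.007   0.0327] turn [ 0.0004  0.0012 -0.0023]
drift [0.2  0.46 0.2 ]
```

View pics/w6.png

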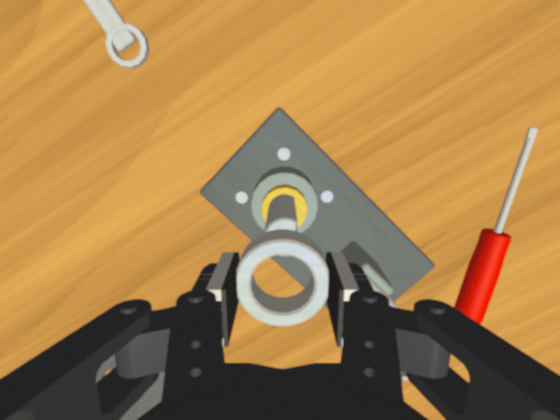

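The ring hides the shaft top, but the housing at (284,200) and the seat at (284,206) are visible. I'll compare the ring's centre with them in this one image.

```bash
cat > meas.py <<'E'
from h import *
import pickle
def circ(c,C,z): 
    # least squares circle of contour points cast to plane z
    W=ray(c,C,z)[:,:2]; A=np.c_[2*W,np.ones(len(W))]
    for k in range(6):
        x=np.linalg.lstsq(A,(W**2).sum(1),rcond=None)[0]; r=np.sqrt(x[2]+x[0]**2+x[1]**2)
        e=abs(np.hypot(*(W-x[:2]).T)-r); ok=e<max(1.0,2*np.median(e)); W=W[ok];A=A[ok]
    return x[:2].round(2),r.round(2),len(W)
def pts(mask,roi):
    x0,y0,x1,y1=roi; m=np.zeros_like(mask); m[y0:y1,x0:x1]=mask[y0:y1,x0:x1]
    C=max(cv2.findContours(m,0,cv2.CHAIN_APPROX_NONE)[0],key=cv2.contourArea)[:,0]
    return C[(C[:,0]>x0)&(C[:,0]<x1-1)&(C[:,1]>y0)&(C[:,1]<y1-1)]
E
python3 - <<'E'
from meas import *
for nm,hr,sr in (("w6",(245,165,325,240),(255,180,315,235)),("w2",(235,170,300,240),(235,170,300,250))):
    o,s=pickle.load(open(nm+".pkl","rb")); c=cam(s,o); im=s["image"]; hsv=cv2.cvtColor(im,cv2.COLOR_BGR2HSV)
    yel=((hsv[...,0]>15)&(hsv[...,0]<35)&(hsv[...,1]>120)&(hsv[...,2]>120)).astype(np.uint8)
    C=pts(yel,sr); print(nm,"seat",circ(c,C,58), yaw(Ro.from_rotvec(o["tool_rot"]).as_matrix()))
    hous=((hsv[...,0]>40)&(hsv[...,0]<85)&(hsv[...,1]>15)&(hsv[...,2]>135)).astype(np.uint8)|yel
    C=pts(hous,hr); print("housing",circ(c,C,46))
    im2=im.copy()
    for p in C: cv2.circle(im2,tuple(map(int,p)),0,(0,0,255),-1)
    for p in pts(yel,sr): cv2.circle(im2,tuple(map(int,p)),0,(255,0,0),-1)
    x0,y0,x1,y1=hr; cv2.imwrite(f"pics/{nm}_chk.png",cv2.resize(im2[y0:y1,x0:x1],None,fx=6,fy=6,interpolation=cv2.INTER_NEAREST))
    if nm=="w6":
        v=((hsv[...,1]<45)&(hsv[...,2]>165)).astype(np.uint8); C=pts(v,(236,236,330,330)); z=o["position"][2]+12
        print("ring outer",circ(c,C,z),o["position"])
E
```

```text
w6 seat (array([607.48,  36.33]), np.float64(16.0), 91) 57.79665534681879
housing (array([607.82,  36.19]), np.float64(24.02), 165)
ring outer (array([609.64,  33.5 ]), np.float64(19.36), 255) [609.60461747  33.66849524 158.17542598]
w2 seat (array([607.1 ,  36.21]), np.float64(15.71), 69) 72.40603063815628
housing (array([608.29,  35.59]), np.float64(21.65), 256)
```

View pics/w6_chk.png

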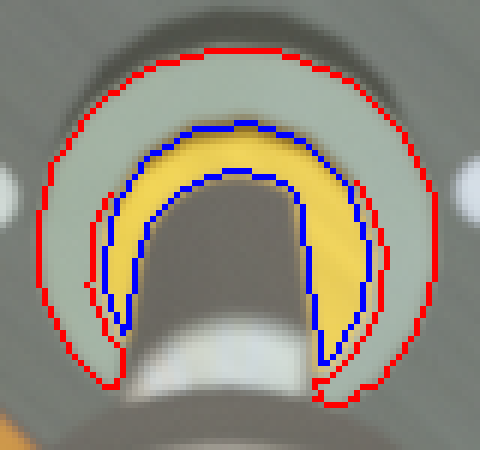

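View pics/w2_chk.png

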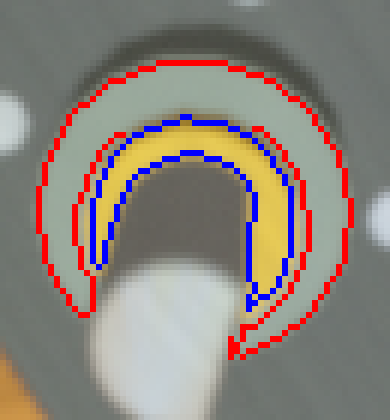

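```bash
python3 - <<'E'
from meas import *
from scipy.optimize import least_squares
def hull_fit(c,C,z,r,sel):
    W=ray(c,C,z)[:,:2]; m=W.mean(0); 
    H=cv2.convexHull(C.astype(np.int32))[:,0]; W=ray(c,H,z)[:,:2]
    W=W[sel(H)]; f=least_squares(lambda x:np.hypot(W[:,0]-x[0],W[:,1]-x[1])-x[2],[*m,r],loss='soft_l1',f_scale=.4); return f.x.round(2),len(W)
for nm,hr,sr,yc in (("w6",(245,165,325,240),(255,180,315,235),228),("w2",(235,170,300,240),(235,170,300,250),222)):
    o,s=pickle.load(open(nm+".pkl","rb")); c=cam(s,o); im=s["image"]; hsv=cv2.cvtColor(im,cv2.COLOR_BGR2HSV)
    yel=((hsv[...,0]>15)&(hsv[...,0]<35)&(hsv[...,1]>120)&(hsv[...,2]>120)).astype(np.uint8)
    hous=((hsv[...,0]>40)&(hsv[...,0]<85)&(hsv[...,1]>15)&(hsv[...,2]>135)).astype(np.uint8)|yel
    print(nm,"seat",hull_fit(c,pts(yel,sr),58,17,lambda H:H[:,1]<yc),"hous",hull_fit(c,pts(hous,hr),46,26,lambda H:H[:,1]<yc))
    if nm=="w2":
        g=((hsv[...,1]<40)&(hsv[...,2]>150)).astype(np.uint8); C=pts(g,(240,205,282,250)); 
        k=ray(c,C,118)[:,:2]; nrm=np.array([np.cos(np.radians(58)),np.sin(np.radians(58))]); t=np.array([-nrm[1],nrm[0]])
        a=k@nrm;b=k@t; print("shaft top normal-extent",a.min().round(1),a.max().round(1),"tangent extent",b.min().round(1),b.max().round(1))
        ctr=nrm*(a.max()-7)+t*(b.min()+b.max())/2; ctr2=nrm*(a.min()+12)+t*(b.min()+b.max())/2; print(ctr.round(1),ctr2.round(1))
        q=k[a>a.max()-1.5]; H=cv2.minAreaRect(k.astype(np.float32)); print(H)
E
```

```text
w6 seat (array([607.78,  36.18,  16.57]), 22) hous (array([609.24,  35.3 ,  25.59]), 21)
w2 seat (array([607.55,  35.99,  16.41]), 19) hous (array([609.12,  35.3 ,  25.35]), 23)
shaft top normal-extent 341.5 364.1 tangent extent -508.5 -486.2
[611.   39.3] [609.1  36.2]
((607.3818969726562, 35.31888198852539), (19.74911880493164, 23.40894317626953), 33.356685638427734)
```

Axis estimates agree on about (608.7, 35.8) ±1 mm, and the ring's centre coincides with the TCP. I'll align and descend in stages, watching the force.

```bash
python3 -c "
from h import *
plan([608.7,35.8,126],58)"
```

```text
t 7.9 pos [609.8  34.1 158.4] yaw 57.8 open 37.9 F [ 0.1  0.3 -0.2] q7 0.85
shift [ 0.0035 -0.0074  0.1295] turn [ 0.0005  0.0008 -0.002 ]
```

```bash
python3 -m creep '[0.004,-0.007,0.06,0,0,0,0.2,0,0,0.06,0,0,0,0.2,0,0,0,0,0,0,0.2]' 40; python3 -c "
from h import *
plan([608.7,35.8,126],58)"
```

```text
t: 8.28
position: [607.8, 34.4, 125.6]
tool_rot: [2.751, 1.515, -0.004]
wrist_force: [-0.3, 0.2, -1.5]
opening: 38.1
t 8.28 pos [607.8  34.4 125.6] yaw 57.7 open 38.1 F [-0.3  0.2 -1.5] q7 0.84
shift [ 0.0067 -0.0001 -0.0015] turn [-0.0001  0.0017 -0.0033]
```

```bash
python3 -m creep '[0.007,0,0,0,0.002,-0.003,0.2,0,0,0,0,0,0,0.2]' 40; python3 -c "
from h import *
plan([608.7,35.8,126],58)"; python3 ring.py w7
```

```text
t: 8.52
position: [608.8, 35.9, 125.3]
tool_rot: [-2.747, -1.522, -0.0]
wrist_force: [0.4, -0.4, -0.7]
opening: 37.8
t 8.53 pos [608.8  35.9 125.3] yaw 58.0 open 37.8 F [ 0.4 -0.4 -0.7] q7 0.84
shift [-0.0004 -0.     -0.003 ] turn [-0.0004 -0.0003 -0.0001]
drift [ 0.07 -0.05  0.14]
```

View pics/w7.png

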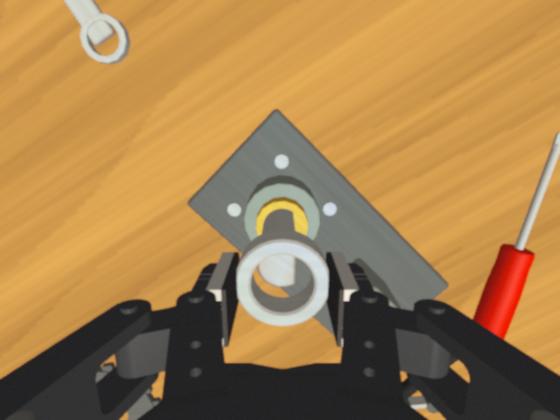

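The shaft's end now shows in the bore at about (278,268). Enlarging to check.

```bash
python3 - <<'E'
from meas import *
o,s=pickle.load(open("w7.pkl","rb")); c=cam(s,o); im=s["image"].copy()
X=np.array([608.7,35.8]); a=np.linspace(0,2*np.pi,120)
big=cv2.resize(im[235:335,230:335],None,fx=7,fy=7,interpolation=cv2.INTER_CUBIC)
def draw(ctr,r,z,col):
    P=proj(c,np.c_[ctr[0]+r*np.cos(a),ctr[1]+r*np.sin(a),np.full(120,z)]); P=(P-[230,235]+.5)*7
    cv2.polylines(big,[P.astype(np.int32)],True,col,1)
draw(X,12,118,(0,0,255)); p=o["position"]; draw(p,13.4,p[2]+12,(255,0,0)); draw(p,20,p[2]+12,(255,0,0)); draw(p,13.4,p[2]-3,(0,255,0))
cv2.imwrite("pics/w7c.png",big)
E
```

```text
(no output)
```

View pics/w7c.png

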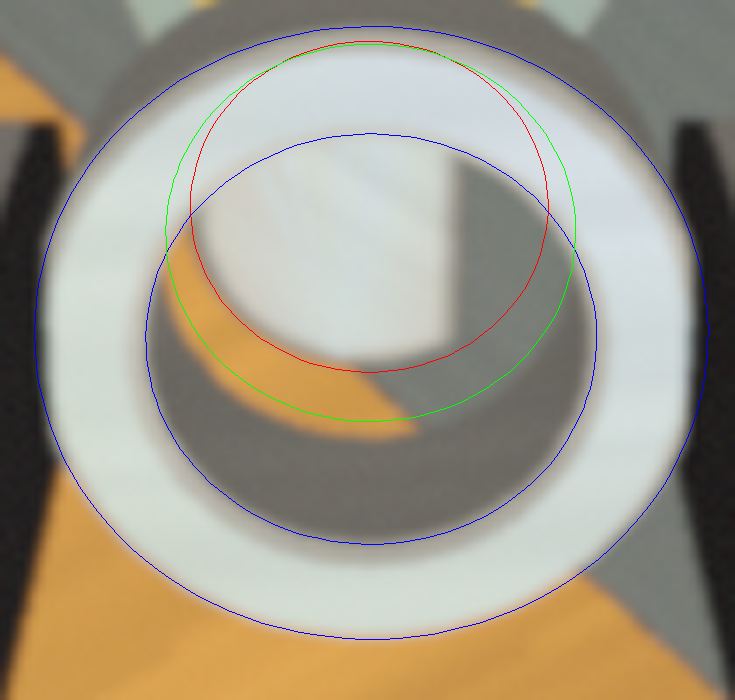

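The overlay matches: the shaft end lies concentric in the bore, and the flat's edge is vertical in the image, so its normal is at yaw ≈58°. Descending.

```bash
python3 -m creep '[0,-0.002,0.03,0,0,0,0.2,0,0,0.03,0,0,0,0.2,0,0,0.0,0,0,0,0.2]' 40; python3 -c "
from h import *
plan([608.7,35.8,61],58)"
```

```text
t: 8.95
position: [608.7, 36.1, 109.8]
tool_rot: [-2.748, -1.523, -0.002]
wrist_force: [-0.3, -0.3, -0.3]
opening: 37.5
t 8.95 pos [608.7  36.1 109.8] yaw 58.0 open 37.5 F [-0.3 -0.3 -0.3] q7 0.84
shift [-0.0012  0.0007  0.1953] turn [ 0.0003 -0.0006 -0.0002]
```

Threaded on with no force. Continuing down.

```bash
python3 -m creep '[-0.001,0.001,0.06,0,0,0,0.2,0,0,0.06,0,0,0,0.2,0,0,0.04,0,0,0,0.2,0,0,0.02,0,0,0,0.2,0,0,0,0,0,0,0.2]' 40; python3 -c "
from h import *
plan([608.7,35.8,61],58)"
```

```text
t: 9.57
position: [608.4, 35.7, 60.9]
tool_rot: [-2.747, -1.522, 0.0]
wrist_force: [-0.4, 0.0, 3.4]
opening: 38.1
t 9.57 pos [608.4  35.7  60.9] yaw 58.0 open 38.1 F [-0.4  0.   3.4] q7 0.83
shift [ 0.0009  0.0009 -0.0002] turn [-0.0004 -0.0002 -0.0002]
```

Seat contact at 3.4 N, at the expected height. Release, rise to the bare shaft, and look.

```bash
python3 -m creep '[0,0,0.003,0,0,0,0.2,0,0,0,0,0,0,0.7,0,0,0,0,0,0,0.7,0,0,0,0,0,0,0.7,0,0,-0.07,0,0,0,0.7,0,0,-0.04,0,0,0,0.7,0,0,0,0,0,0,0.7]' 40; python3 -c "
from h import *
plan([608.7,35.8,84],58)"; python3 ring.py w8
```

```text
t: 10.45
position: [610.1, 35.9, 91.8]
tool_rot: [2.747, 1.522, 0.006]
wrist_force: [0.2, 0.1, 0.2]
opening: 59.7
t 10.45 pos [610.1  35.9  91.8] yaw 58.0 open 59.7 F [0.2 0.1 0.2] q7 0.84
shift [-0.0034 -0.0047  0.0313] turn [ 0.0017 -0.0017 -0.0003]
drift [-0.2  -0.06 -0.4 ]
```

View pics/w8.png

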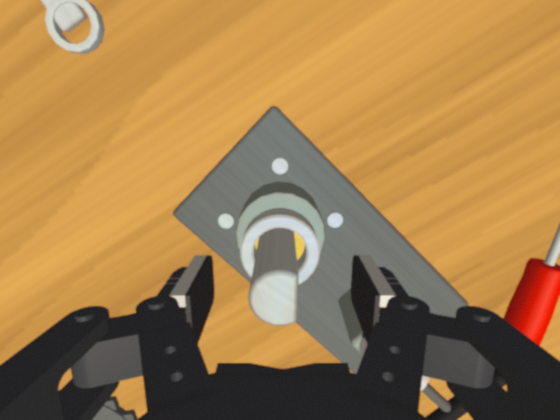

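The spacer sits flat around the shaft on the seat at (281,250), and the shaft end is at (274,297). The pads will centre 2.5 mm behind the axis, so I target (607.4, 33.7) at height 80.

```bash
python3 - <<'E'
from meas import *
o,s=pickle.load(open("w8.pkl","rb")); c=cam(s,o); hsv=cv2.cvtColor(s["image"],cv2.COLOR_BGR2HSV)
v=((hsv[...,1]<40)&(hsv[...,2]>185)).astype(np.uint8); C=pts(v,(236,212,326,284)); H=cv2.convexHull(C)[:,0]; H=H[H[:,1]<270]
print("spacer top",circ(c,H,73))
plan([607.4,33.7,80],58)
E
```

```text
spacer top (array([608.74,  35.19]), np.float64(19.43), 24)
t 10.5 pos [609.9  35.8  91.4] yaw 58.0 open 59.8 F [-0.7  0.2 -0.4] q7 0.84
shift [-0.0127 -0.0041  0.0457] turn [ 0.0015 -0.0015 -0.0002]
```

```bash
python3 -m creep '[-0.013,-0.004,0.04,0.001,-0.001,0,0.7,0,0,0,0,0,0,0.4,0,0,0,0,0,0,0.1,0,0,0,0,0,0,0.1,0,0,0,0,0,0,0.1,0,0,0,0,0,0,0.1]' 60; python3 -c "
from h import *
plan([607.4,33.7,80],58)"
```

```text
t: 11.25
position: [606.5, 34.0, 79.7]
tool_rot: [-2.747, -1.523, 0.001]
wrist_force: [0.6, 0.7, -0.4]
opening: 17.7
t 11.25 pos [606.5  34.   79.7] yaw 58.0 open 17.7 F [ 0.6  0.7 -0.4] q7 0.84
shift [ 0.0008  0.004  -0.0012] turn [-0.0006  0.      0.0001]
```

Opening 17.7 means the pads are across the flat (the 40 mm ring read 38). Turning clockwise now.

```bash
python3 -m creep '[0,-0.0013,0,0,0,0.08,0.1,0,-0.0013,0,0,0,0.08,0.1,0,-0.0013,0,0,0,0.08,0.1,0,-0.0013,0,0,0,0.08,0.1,0,0,0,0,0,0,0.1]' 60; python3 -c "
from h import *
plan([606.3,35.2,80],13.5)"
```

```text
t: 11.88
position: [606.5, 35.7, 79.7]
tool_rot: [-3.044, -0.774, -0.002]
wrist_force: [1.7, 0.1, 0.5]
opening: 17.7
t 11.88 pos [606.5  35.7  79.7] yaw 28.5 open 17.7 F [1.7 0.1 0.5] q7 0.4
shift [-0.0017  0.0014 -0.0011] turn [-0.0002 -0.0008  0.1671]
```

```bash
python3 -m creep '[0,-0.0013,0,0,0,0.08,0.1,0,-0.0013,0,0,0,0.08,0.1,0,0,0,0,0,0.007,0.1,0,0,0,0,0,0,0.1]' 60; python3 -c "
from h import *
plan([606.3,35.2,80],13.5)"; python3 ring.py w9
```

```text
t: 12.38
position: [606.8, 36.5, 79.7]
tool_rot: [-3.118, -0.378, -0.003]
wrist_force: [1.2, 1.0, 0.1]
opening: 18.1
t 12.38 pos [606.8  36.5  79.7] yaw 13.8 open 18.1 F [1.2 1.  0.1] q7 0.18
shift [-0.0032  0.0045 -0.0011] turn [-0.0003 -0.0013  0.0037]
drift [-0.01 -0.04 -0.04]
```

View pics/w9.png

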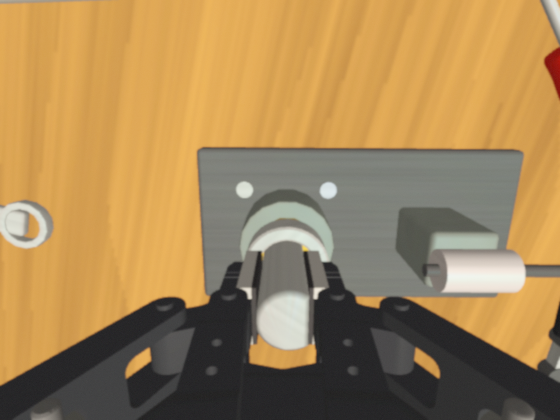

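The plate's long edge is level in the image, from (198,149) to (522,151), so the flat's normal (tool x) points at the key. I hold a little longer, then release and rise to check the flat.

```bash
python3 -m creep '[0,0,0,0,0,0,0.1,0,0,0,0,0,0,0.1,0,0,0,0,0,0,0.6,0,0,0,0,0,0,0.6,0,0,0,0,0,0,0.6,0,0,-0.2,0,0,0,0.8,0,0,-0.2,0,0,0,1,0,0,0,0,0,0,1,0,0,0,0,0,0,1]' 60; python3 -c "
from h import *
plan([509,312,200],82.4)"; python3 ring.py w10
```

```text
t: 13.55
position: [604.9, 35.2, 180.8]
tool_rot: [-3.118, -0.382, 0.003]
wrist_force: [-0.3, 0.1, -0.1]
opening: 85.1
t 13.55 pos [604.9  35.2 180.8] yaw 14.0 open 85.1 F [-0.3  0.1 -0.1] q7 0.17
shift [-0.1056 -1.1671 -0.0757] turn [-0.0011  0.0009 -0.7605]
drift [0.37 0.01 0.15]
```

View pics/w10.png

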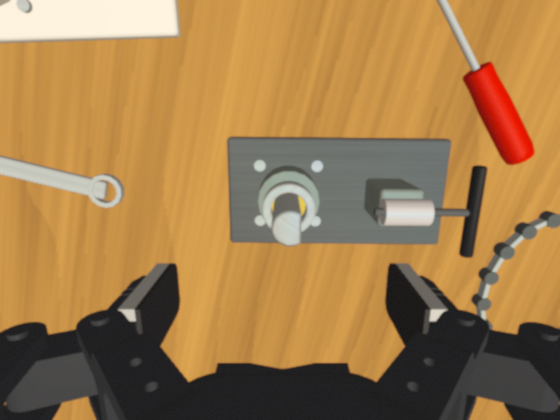

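The plate is level in view, and the shaft end at (286,229) has its flat to the right, toward the key at (378,213). I'll check the flat angle, heading and axis in a crop.

```bash
python3 - <<'E'
from meas import *
o,s=pickle.load(open("w10.pkl","rb")); c=cam(s,o); im=s["image"]; hsv=cv2.cvtColor(im,cv2.COLOR_BGR2HSV)
m=((hsv[...,1]<100)|(hsv[...,2]<70)).astype(np.uint8)
C=pts(m,(215,128,430,250)); W=ray(c,C,12)[:,:2]; 
top=C[(C[:,1]<150)&(C[:,0]>240)&(C[:,0]<420)]; bot=C[(C[:,1]>235)&(C[:,0]>240)&(C[:,0]<420)&(abs(C[:,0]-287)>25)]; lef=C[(C[:,0]<238)&(C[:,1]>145)&(C[:,1]<235)]
L=[]
for P in (top,bot,lef):
    vx,vy,x,y=cv2.fitLine(ray(c,P,12)[:,:2].astype(np.float32),cv2.DIST_HUBER,0,.01,.01).ravel(); L.append((vx,vy,x,y)); print(len(P),np.degrees(np.arctan2(vy,vx)).round(2))
h=np.radians(np.mean([np.degrees(np.arctan2(l[1]*np.sign(l[0]),abs(l[0]))) for l in L[:2]])); u=np.array([np.cos(h),np.sin(h)]);v=np.array([-u[1],u[0]])
t=np.mean([np.dot(l[2:],v) for l in L[:2]]); a=np.dot(L[2][2:],u)+55; print("heading",np.degrees(h),"axis",u*a+v*t,"width",abs(np.dot(L[0][2:],v)-np.dot(L[1][2:],v)))
cv2.imwrite("pics/w10c.png",cv2.resize(im[165:255,245:335],None,fx=7,fy=7,interpolation=cv2.INTER_CUBIC))
E
```

```text
179 13.53
128 13.21
89 -76.29
heading 13.369596 axis [610.37775  36.32434] width 97.380974
```

View pics/w10c.png

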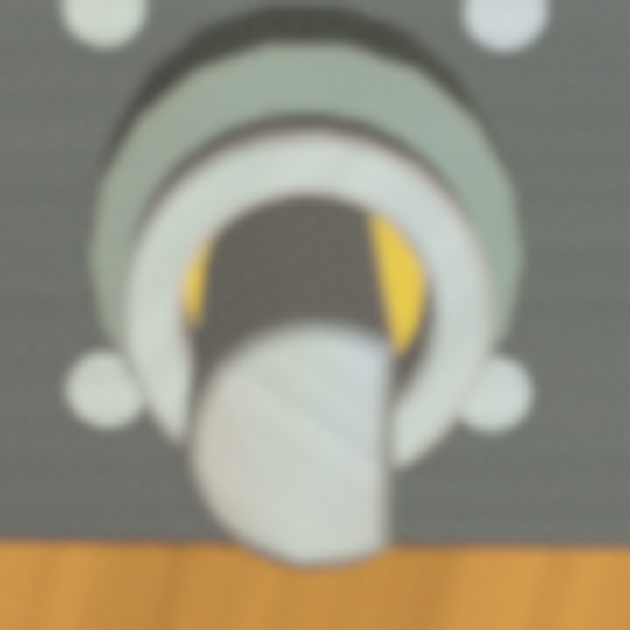

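The flat is vertical in the image, so its normal is at ≈14.0° against a stand heading of 13.4°. That's good. On to the collar.

```bash
python3 -m creep '[-0.02,-0.235,-0.016,0,0,0,1,-0.02,-0.235,-0.016,0,0,0,1,-0.02,-0.235,-0.016,0,0,0,1,-0.02,-0.235,-0.016,0,0,0,1,-0.02,-0.18,-0.01,0,0,0,1,0,0,0,0,0,-0.11,1,0,0,0,0,0,-0.11,1,0,0,0,0,0,-0.11,1,0,0,0,0,0,-0.11,1,0,0,0,0,0,-0.11,1,0,0,0,0,0,-0.11,1,0,0,0,0,0,-0.1,1,0,0,0,0,0,0,1]'; python3 -c "
from h import *
plan([509,312,200],82.4)"
```

```text
t: 15.22
position: [500.4, 304.8, 178.7]
tool_rot: [-2.317, -2.106, 0.051]
wrist_force: [0.3, -0.3, -0.1]
opening: 85.3
t 15.22 pos [500.4 304.8 178.7] yaw 84.6 open 85.3 F [ 0.3 -0.3 -0.1] q7 0.78
shift [ 0.0306  0.0289 -0.0865] turn [-0.0184  0.0115  0.0238]
```

```bash
python3 -m creep '[0.031,0.029,0.0,-0.018,0.011,0.024,1,0,0,0,0,0,0,1,0,0,0,0,0,0,1]'; python3 -c "
from h import *
plan([509,312,180],82.4)"; python3 ring.py w11
```

```text
t: 15.6
position: [507.1, 310.7, 175.8]
tool_rot: [-2.372, -2.058, 0.009]
wrist_force: [0.2, -0.2, 0.1]
opening: 85.2
t 15.6 pos [507.1 310.7 175.8] yaw 81.9 open 85.2 F [ 0.2 -0.2  0.1] q7 0.73
shift [ 0.0061  0.0065 -0.0169] turn [-0.0028  0.0023 -0.0056]
drift [-0.02  0.09  0.07]
```

View pics/w11.png

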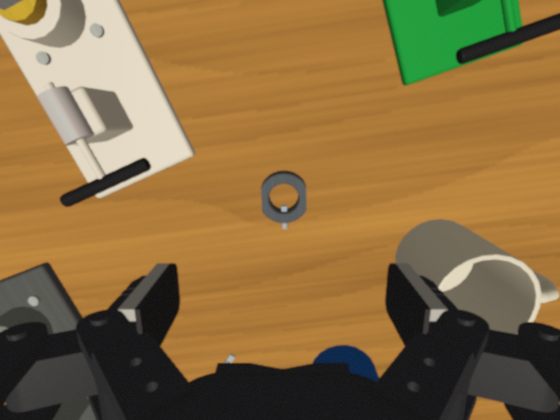

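The collar is at (284,196), its wrench flats vertical in the image and its screw pointing down toward tool +y at (284,226). Measuring.

```bash
cat > collar.py <<'E'
from meas import *
def run(nm,roi,thr=100):
    o,s=pickle.load(open(nm+".pkl","rb")); c=cam(s,o); im=s["image"]; hsv=cv2.cvtColor(im,cv2.COLOR_BGR2HSV)
    x0,y0,x1,y1=roi
    d=((hsv[...,1]<110)&(hsv[...,2]<thr)).astype(np.uint8); C=pts(d,roi); 
    v=yaw(Ro.from_rotvec(o["tool_rot"]).as_matrix())
    br=((hsv[...,1]<70)&(hsv[...,2]>140)).astype(np.uint8)[y0:y1,x0:x1]
    n,l,st,ce=cv2.connectedComponentsWithStats(br); ks=[k for k in range(1,n) if st[k,4]>5]
    B=[(st[k,4],(ce[k]+[x0,y0]).round(1),ray(c,ce[k]+[x0,y0],9)[0,:2].round(2)) for k in ks]; print(B)
    if len(B)>1: 
        B.sort(key=lambda b:b[1][1]); e=B[-1][2]-B[0][2]; print("screw dir",np.degrees(np.arctan2(e[1],e[0])).round(1))
    r=cv2.fitEllipse(C); print("ellipse",r,"->z12",ray(c,r[0],12)[0].round(2))
    f=v; u=np.array([np.cos(np.radians(f)),np.sin(np.radians(f))]); W=ray(c,C,18)[:,:2]; a=W@u; b=W@np.array([u[1],-u[0]]); print("yaw",v.round(2),"top-plane extents jaw",a.min().round(1),a.max().round(1),"y",b.min().round(1),b.max().round(1))
    L=C[C[:,0]<r[0][0]-.3*r[1][0]]; 
    for side in (-1,1):
        Q=C[(side*(C[:,0]-r[0][0])>.38*min(r[1]))&(abs(C[:,1]-r[0][1])<9)]
        if len(Q)>5:
            w=ray(c,Q,18 if True else 0)[:,:2].astype(np.float32); vx,vy,x,y=cv2.fitLine(w,cv2.DIST_HUBER,0,.01,.01).ravel(); print("flat",side,len(Q),np.degrees(np.arctan2(vy*np.sign(vx),abs(vx))).round(1),(np.dot([x,y],u)).round(1))
    print("tcp jaw",(o["position"][:2]@u).round(1))
E
python3 -c "
from collar import *
run('w11',(255,165,315,240))
o,s=pickle.load(open('w11.pkl','rb'))
cv2.imwrite('pics/w11c.png',cv2.resize(s['image'][165:240,250:320],None,fx=7,fy=7,interpolation=cv2.INTER_CUBIC))"
```

```text
[(np.int32(33), array([283.6, 208.3]), array([521.67, 309.72])), (np.int32(31), array([284.3, 225.5]), array([538.26, 308.04]))]
screw dir -5.8
ellipse ((283.3809814453125, 196.34156799316406), (44.26357650756836, 50.96549987792969), 179.3213653564453) ->z12 [509.74 311.21  12.  ]
yaw 81.9 top-plane extents jaw 360.9 398.5 y 437.6 482.4
flat -1 18 -8.2 361.7
flat 1 18 -7.1 398.3
tcp jaw 379.1
```

View pics/w11c.png

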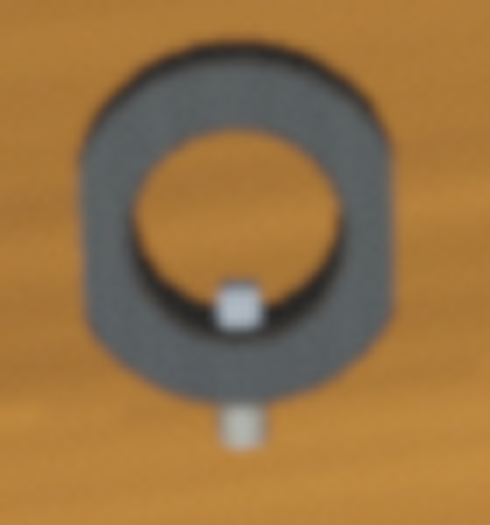

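```bash
python3 -c "
from h import *
plan([509.3,311.5,60],83)"
```

```text
t 15.65 pos [507.1 310.8 175.9] yaw 81.9 open 85.2 F [-0.  -0.7 -0.7] q7 0.73
shift [0.0056 0.0102 0.4634] turn [-0.0027  0.0022 -0.0121]
```

```bash
python3 -m creep '[0.003,0.005,0.2,-0.003,0.002,-0.012,0.7,0.002,0.003,0.2,0,0,0,0.7,0,0,0.06,0,0,0,0.7,0,0,0,0,0,0,0.7]'; python3 -c "
from h import *
plan([509.3,311.5,60],83)"; python3 ring.py w12
```

```text
t: 16.15
position: [511.2, 312.6, 60.5]
tool_rot: [2.353, 2.079, 0.006]
wrist_force: [0.1, 0.0, 0.6]
opening: 60.1
t 16.15 pos [511.2 312.6  60.5] yaw 82.9 open 60.1 F [0.1 0.  0.6] q7 0.7
shift [-0.0052 -0.0072  0.0019] turn [ 0.0023 -0.0012 -0.0009]
drift [0.41 0.27 0.75]
```

View pics/w12.png

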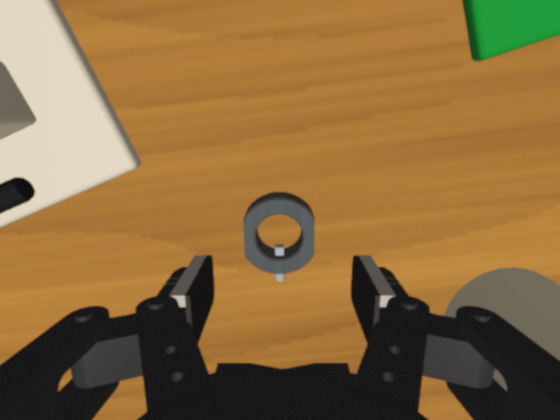

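The collar is at (279,234), nearly centred between the fingers, with its screw down at (279,277).

```bash
python3 -c "
from collar import *
run('w12',(235,180,325,290))
plan([509.3,311.5,3],83)
o,s=pickle.load(open('w12.pkl','rb')); c=cam(s,o)
for X in ([509.3,311.5],):
  a=np.linspace(0,2*np.pi,100); big=cv2.resize(s['image'][180:290,230:330],None,fx=6,fy=6,interpolation=cv2.INTER_CUBIC)
  for r,z in((23,18),(13.4,18),(23,0)):
    P=(proj(c,np.c_[X[0]+r*np.cos(a),X[1]+r*np.sin(a),np.full(100,z)])-[230,180]+.5)*6; cv2.polylines(big,[P.astype(int)],True,(0,0,255),1)
  cv2.imwrite('pics/w12c.png',big)
"
```

```text
[(np.int32(67), array([279.1, 251.3]), array([522.41, 309.67])), (np.int32(61), array([279.3, 276.8]), array([539.15, 307.71]))]
screw dir -6.7
ellipse ((278.7293701171875, 232.56971740722656), (71.41653442382812, 81.29383850097656), 179.88613891601562) ->z12 [509.57 311.11  12.  ]
yaw 82.92 top-plane extents jaw 352.2 390.8 y 442.4 489.6
flat -1 18 -8.7 352.5
flat 1 18 -5.7 390.4
tcp jaw 373.2
t 16.2 pos [511.7 312.8  61.2] yaw 82.9 open 59.6 F [0.3 0.1 0.1] q7 0.7
shift [-0.0071 -0.0098  0.2329] turn [ 0.0029 -0.0017 -0.0009]
```

View pics/w12c.png

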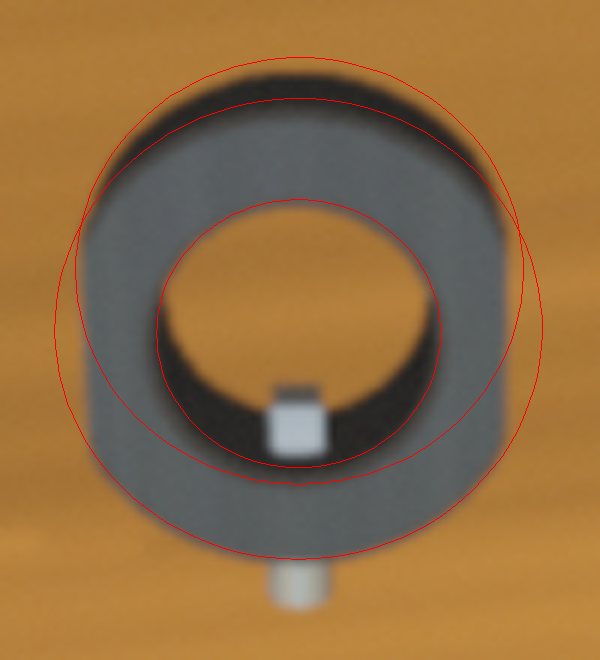

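The overlay agrees with the target to under 1 mm, and the screw is at −6.7°. Descending.

```bash
python3 -m creep '[-0.007,-0.01,0.08,0.003,-0.002,-0.002,0.7,0,0,0.08,0,0,0,0.7,0,0,0.03,0,0,0,0.7,0,0,0,0,0,0,0.7]'; python3 -c "
from h import *
plan([509.4,311.4,3],83.2)"
```

```text
t: 16.7
position: [511.3, 312.8, 14.0]
tool_rot: [2.35, 2.083, 0.007]
wrist_force: [-0.2, -0.1, 0.0]
opening: 60.1
t 16.7 pos [511.3 312.8  14. ] yaw 83.1 open 60.1 F [-0.2 -0.1  0. ] q7 0.69
shift [-0.0066 -0.0071  0.0439] turn [ 0.0026 -0.0017 -0.0012]
```

```bash
python3 -m creep '[-0.006,-0.007,0.025,0.003,-0.002,-0.001,0.7,-0.001,-0.002,0.015,0,0,0,0.7,0,0,0,0,0,0,0.7]'; python3 -c "
from h import *
plan([509.4,311.4,3],83.2)"
```

```text
t: 17.08
position: [509.2, 311.6, 4.0]
tool_rot: [-2.349, -2.086, -0.0]
wrist_force: [0.8, 0.6, 0.0]
opening: 59.6
t 17.07 pos [509.2 311.6   4. ] yaw 83.2 open 59.6 F [0.8 0.6 0. ] q7 0.69
shift [-0.0008  0.0007  0.0039] turn [-0.     -0.     -0.0001]
```

```bash
python3 -m creep '[0,0,0.003,0,0,0,0.4,0,0,0,0,0,0,0.2,0,0,0,0,0,0,0.2,0,0,0,0,0,0,0.2]' 60; python3 -c "
from h import *
plan([509.4,311.4,3],83.2)"; python3 ring.py w13
```

```text
t: 17.58
position: [509.6, 311.9, 3.7]
tool_rot: [-2.349, -2.086, -0.002]
wrist_force: [-0.2, -0.2, -0.3]
opening: 38.2
t 17.57 pos [509.6 311.9   3.7] yaw 83.2 open 38.2 F [-0.2 -0.2 -0.3] q7 0.69
shift [-0.0021 -0.0004  0.0029] turn [ 0.0004 -0.0005 -0.0001]
drift [ 0.06 -0.    0.02]
```

View pics/w13.png

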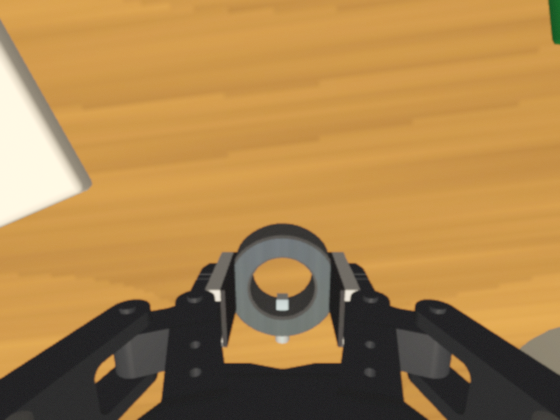

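The collar is gripped across its wrench flats, with the screw straight down in view. Lifting.

```bash
python3 -m creep '[0,0,-0.2,0,0,0,0.2,0,0,-0.22,0,0,0,0.2,0,0,-0.22,0,0,0,0.2,0,0,0,0,0,-0.1,0.2,0,0,0,0,0,-0.1,0.2,0,0,0,0,0,-0.03,0.2,0,0,0,0,0,0,0.2]'; python3 -c "
from h import *
plan([608.7,35.8,165],103.9)"
```

```text
t: 18.5
position: [507.9, 310.2, 166.9]
tool_rot: [-1.922, -2.484, 0.006]
wrist_force: [-0.1, 0.5, -1.5]
opening: 38.4
t 18.5 pos [507.9 310.2 166.9] yaw 104.5 open 38.4 F [-0.1  0.5 -1.5] q7 1.08
shift [-1.1637  0.1149  0.0093] turn [-0.0021  0.0011  0.0069]
```

```bash
python3 -m creep '[-0.23,0.023,0,0,0,0,0.2,-0.23,0.023,0,0,0,0,0.2,-0.23,0.023,0,0,0,0,0.2,-0.23,0.023,0,0,0,0,0.2,-0.16,0.016,0,0,0,0,0.2,0,0,0,0,0,0,0.2,0,0,0,0,0,0,0.2]'; python3 -c "
from h import *
plan([608.7,35.8,165],103.9)"
```

```text
t: 19.38
position: [602.6, 49.7, 164.7]
tool_rot: [-1.926, -2.477, 0.007]
wrist_force: [-0.2, 0.5, -1.9]
opening: 38.2
t 19.38 pos [602.6  49.7 164.7] yaw 104.3 open 38.2 F [-0.2  0.5 -1.9] q7 1.57
shift [-0.0601  0.0099 -0.0013] turn [-0.0037  0.      0.0039]
```

```bash
python3 -m creep '[-0.06,0.01,0.06,-0.003,0,0.004,0.2,0,0,0.08,0,0,0,0.2,0,0,0,0,0,0,0.2]'; python3 -c "
from h import *
plan([608.7,35.8,127],103.9)"
```

```text
t: 19.75
position: [608.0, 37.6, 126.9]
tool_rot: [-1.931, -2.476, 0.002]
wrist_force: [-0.4, 0.4, -2.1]
opening: 38.6
t 19.75 pos [608.   37.6 126.9] yaw 104.1 open 38.6 F [-0.4  0.4 -2.1] q7 1.58
shift [-0.0079  0.001  -0.0003] turn [-0.0011 -0.0004  0.0023]
```

```bash
python3 -m creep '[-0.008,0.001,0,-0.001,0,0.002,0.2,0,0,0,0,0,0,0.2]'; python3 -c "
from h import *
plan([608.7,35.8,127],103.9)"; python3 ring.py w14; python3 - <<'E'
from meas import *
o,s=pickle.load(open("w14.pkl","rb")); c=cam(s,o); im=s["image"]
X=np.array([608.7,35.8]); a=np.linspace(0,2*np.pi,120)
big=cv2.resize(im[225:345,225:340],None,fx=6,fy=6,interpolation=cv2.INTER_CUBIC)
def draw(ctr,r,z,col):
    P=proj(c,np.c_[ctr[0]+r*np.cos(a),ctr[1]+r*np.sin(a),np.full(120,z)]); P=(P-[225,225]+.5)*6
    cv2.polylines(big,[P.astype(np.int32)],True,col,1)
draw(X,12,118,(0,0,255)); p=o["position"]; draw(p,13.4,p[2]+14.5,(255,0,0)); draw(p,13.4,p[2]-3.5,(0,255,0))
cv2.imwrite("pics/w14c.png",big)
E
```

```text
t: 20.0
position: [609.0, 36.3, 127.1]
tool_rot: [-1.934, -2.475, -0.001]
wrist_force: [-0.0, -0.6, -1.0]
opening: 38.4
t 20.0 pos [609.   36.3 127.1] yaw 104.0 open 38.4 F [-0.  -0.6 -1. ] q7 1.58
shift [-0.0015 -0.0017  0.0006] turn [ 0.0002 -0.0004  0.0009]
drift [0.21 0.19 0.25]
```

View pics/w14.png

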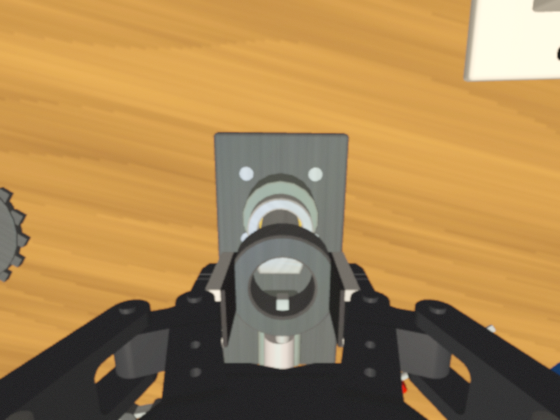

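View pics/w14c.png

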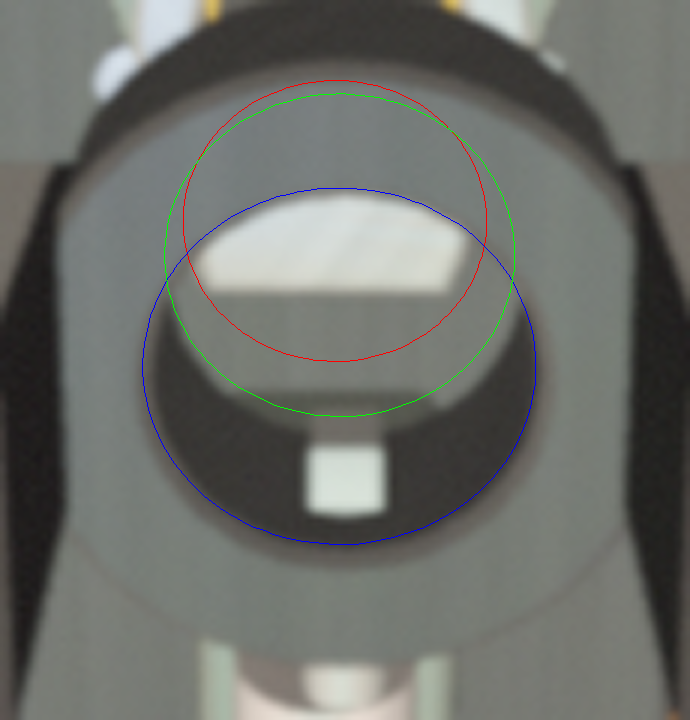

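In view the flat is level (edge at row ≈292 of the crop) and the screw is straight below it, pointing at the key. The collar sits about 0.8 mm to tool +x and about 1 mm to tool +y of the shaft. I'll correct that and descend gently.

```bash
python3 -m creep '[-0.004,-0.004,0,0,0,0,0.2,0,0,0.015,0,0,0,0.2,0,0,0.02,0,0,0,0.2,0,0,0,0,0,0,0.2]' ; python3 -c "
from h import *
plan([608.2,35.8,118],103.9)"; python3 ring.py w15; python3 -c "
import cv2; im=cv2.imread('pics/w15.png'); cv2.imwrite('pics/w15c.png',cv2.resize(im[225:345,225:340],None,fx=6,fy=6,interpolation=cv2.INTER_CUBIC))"
```

```text
t: 20.55
position: [609.0, 35.3, 119.1]
tool_rot: [1.933, 2.475, 0.004]
wrist_force: [-0.0, 0.4, -2.7]
opening: 38.4
t 20.55 pos [609.   35.3 119.1] yaw 104.0 open 38.4 F [-0.   0.4 -2.7] q7 1.58
shift [ 0.0027 -0.0028  0.0044] turn [ 0.0017 -0.0002  0.0011]
drift [0.21 0.06 0.24]
```

View pics/w15c.png

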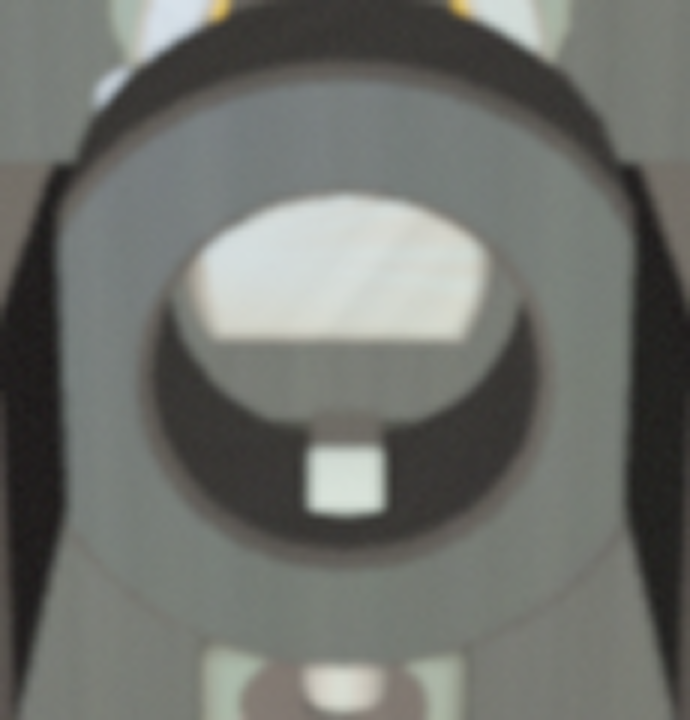

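```bash
python3 - <<'E'
from meas import *
o,s=pickle.load(open("w15.pkl","rb")); c=cam(s,o); R=Ro.from_rotvec(o["tool_rot"]).as_matrix()
f=lambda p,z:(R.T@(ray(c,(p[0]/6+224.5,p[1]/6+224.5),z)[0]-o["position"])).round(2)
print("flat mid tool coords",f((338,340),118),"bore top",[f(p,o["position"][2]+14.5) for p in((345,192),(345,562),(143,375),(550,375))],"bore bottom",[f(p,o["position"][2]-3.5) for p in((345,426),(172,300),(525,300))],"screw",f((346,478),o["position"][2]+5.5))
E
```

```text
flat mid tool coords [-0.13  5.62  1.12] bore top [array([  0.38, -13.12, -14.53]), array([  0.4 ,  14.82, -14.46]), array([-13.39,   0.33, -14.5 ]), array([ 14.38,   0.33, -14.49])] bore bottom [array([ 0.41, 14.25,  3.54]), array([-12.92,   3.45,   3.5 ]), array([14.26,  3.45,  3.51])] screw [ 0.48 13.52 -5.46]
```

The collar's bottom edge is already over the chamfer with no side force. The image puts the shaft about 0.6 mm to −x and about 1 mm to −y of the bore, so I apply most of that and go on slowly.

```bash
python3 -m creep '[-0.0015,-0.004,0.01,0.002,0,0.001,0.2,0,0,0.015,0,0,0,0.2,0,0,0,0,0,0,0.2]' ; python3 -c "
from h import *
plan([608.5,35.8,71],103.9)"; python3 ring.py w16; python3 -c "
import cv2; im=cv2.imread('pics/w16.png'); cv2.imwrite('pics/w16c.png',cv2.resize(im[225:345,225:340],None,fx=6,fy=6,interpolation=cv2.INTER_CUBIC))"
```

```text
t: 20.98
position: [608.3, 34.7, 112.6]
tool_rot: [-1.936, -2.474, 0.0]
wrist_force: [-0.3, -0.1, -1.8]
opening: 38.4
t 20.98 pos [608.3  34.7 112.6] yaw 103.9 open 38.4 F [-0.3 -0.1 -1.8] q7 1.58
shift [0.0039 0.0017 0.1666] turn [-0.0002 -0.0002  0.0001]
drift [0.12 0.01 0.16]
```

View pics/w16c.png

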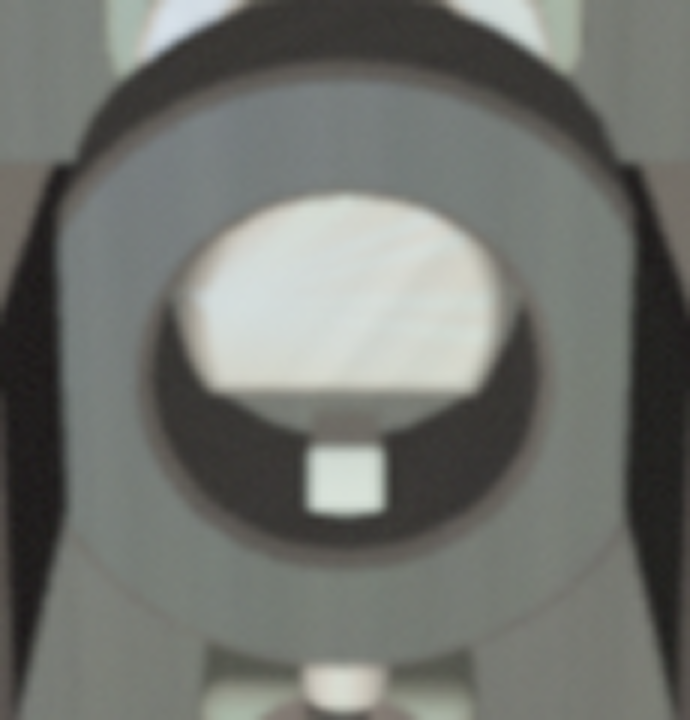

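The shaft end is now inside the bore and centred: the flat's mid column is 345 against the screw's 346, and the force is nil. Going down.

```bash
python3 -m creep '[0,0,0.02,0,0,0,0.2,0,0,0.02,0,0,0,0.2,0,0,0.02,0,0,0,0.2,0,0,0,0,0,0,0.2]' ; python3 -c "
from h import *
plan([608.5,35.8,76.5],103.9)"
```

```text
t: 21.52
position: [608.4, 34.8, 96.6]
tool_rot: [-1.936, -2.474, 0.0]
wrist_force: [-0.3, 0.6, -0.9]
opening: 39.0
t 21.52 pos [608.4  34.8  96.6] yaw 103.9 open 39.0 F [-0.3  0.6 -0.9] q7 1.57
shift [0.0037 0.0016 0.0803] turn [-0.0002 -0.0002  0.0002]
```

The screw is past the shaft's end and running on the flat. Continuing to the spacer.

```bash
python3 -m creep '[0.001,0,0.03,0,0,0,0.2,0.001,0,0.03,0,0,0,0.2,0,0,0.02,0,0,0,0.2,0,0,0,0,0,0,0.2]' 90 ; python3 -c "
from h import *
plan([608.5,35.8,68.5],103.9)"
```

```text
t: 22.02
position: [608.6, 35.3, 75.5]
tool_rot: [-1.936, -2.474, -0.0]
wrist_force: [-1.3, 0.0, 2.1]
opening: 37.4
t 22.02 pos [608.6  35.3  75.5] yaw 103.9 open 37.4 F [-1.3  0.   2.1] q7 1.56
shift [0.0019 0.0002 0.0282] turn [ 0.0001 -0.0001  0.0001]
```

Contact (+4 N or so from baseline). Pushing down against the spring.

```bash
python3 -m creep '[0,0,0.02,0,0,0,0.2,0,0,0.02,0,0,0,0.2,0,0,0.02,0,0,0,0.2]' 90 ; python3 -c "
from h import *
plan([608.5,35.8,68.5],103.9)"
```

```text
t: 22.4
position: [609.2, 35.3, 68.2]
tool_rot: [1.936, 2.472, -0.002]
wrist_force: [-20.6, -1.1, 54.5]
opening: 37.6
t 22.4 pos [609.2  35.3  68.2] yaw 103.9 open 37.6 F [-20.6  -1.1  54.5] q7 1.56
shift [ 0.0025 -0.0025 -0.001 ] turn [ 0.0002  0.0012 -0.0003]
```

Bottomed, at 54 N. That's more than needed, so I'll ease off to a moderate push.

```bash
python3 -m creep '[0,-0.002,0.002,0,0,0,0.2,0,0,0.002,0,0,0,0.2]' 90 ; python3 -c "
from h import *
plan([608.5,35.8,68.5],103.9)"
```

```text
t: 22.65
position: [609.0, 35.4, 70.2]
tool_rot: [1.935, 2.471, -0.0]
wrist_force: [-3.1, 0.4, 4.1]
opening: 37.5
t 22.65 pos [609.   35.4  70.2] yaw 103.9 open 37.5 F [-3.1  0.4  4.1] q7 1.56
shift [ 0.0019 -0.0016  0.0066] turn [ 0.0012  0.0018 -0.0001]
```

```bash
python3 -m creep '[0,-0.001,0.008,0,0,0,0.2,0,0,0.006,0,0,0,0.2]' 90 ; python3 -c "
from h import *
plan([608.5,35.8,68.5],103.9)"
```

```text
t: 22.9
position: [609.1, 35.4, 68.7]
tool_rot: [1.934, 2.47, 0.0]
wrist_force: [-8.4, -1.7, 20.7]
opening: 37.6
t 22.9 pos [609.1  35.4  68.7] yaw 103.9 open 37.6 F [-8.4 -1.7 20.7] q7 1.56
shift [ 0.0022 -0.002   0.0008] turn [ 0.0017  0.0021 -0.0003]
```

```bash
python3 -m creep '[0.001,-0.004,0.008,0,0,0,0.2,0,-0.003,0.008,0,0,0,0.2]' 90 ; python3 -c "
from h import *
plan([608.5,35.8,68.5],103.9)"; python3 ring.py w17; python3 - <<'E'
from h import *
s=vision.snapshot("scene"); cv2.imwrite("pics/s17.png",cv2.resize(s["image"][205:315,230:345],None,fx=5,fy=5,interpolation=cv2.INTER_CUBIC))
plan([608.5,35.8,68.5],103.9)
E
```

```text
t: 23.15
position: [609.1, 35.4, 68.7]
tool_rot: [1.933, 2.467, 0.003]
wrist_force: [-6.3, -0.6, 18.0]
opening: 37.3
t 23.15 pos [609.1  35.4  68.7] yaw 103.9 open 37.3 F [-6.3 -0.6 18. ] q7 1.55
shift [ 0.0023 -0.002   0.001 ] turn [ 0.0038  0.0029 -0.0005]
drift [-0.04  0.03 -0.04]
t 23.25 pos [609.1  35.4  68.7] yaw 103.9 open 37.7 F [-5.6 -0.8 17.3] q7 1.55
shift [ 0.002  -0.0018  0.0008] turn [ 0.0038  0.0029 -0.0004]
```

View pics/w17.png

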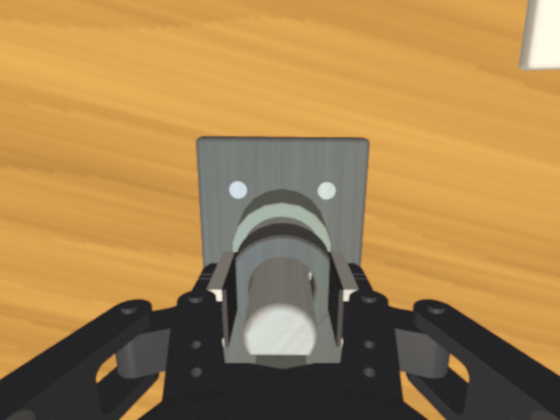

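View pics/s17.png

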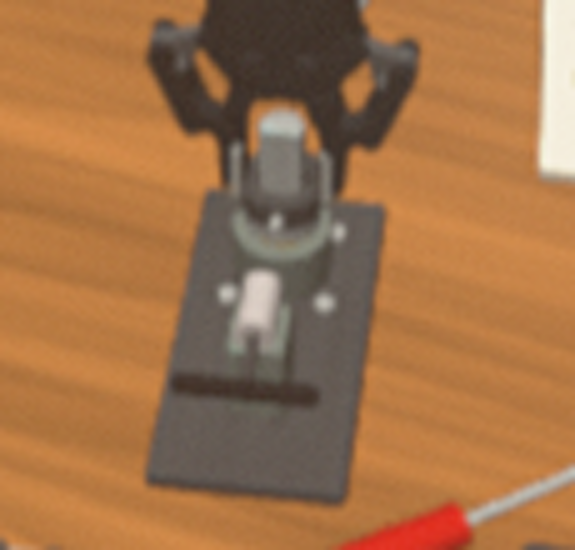

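The wrist view shows the collar around the shaft, down low between the pads. The scene view shows the collar on the spacer just above the housing with the screw (275,220 in the crop) toward the key. I'll check for slip in the grip by comparing the collar's outline with that before the push.

```bash
python3 - <<'E'
import cv2,numpy as np
a=cv2.imread('pics/w16.png');b=cv2.imread('pics/w17.png')
cv2.imwrite('pics/cmp.png',np.hstack([cv2.resize(i[210:350,220:345],None,fx=3.1,fy=3.1,interpolation=cv2.INTER_CUBIC) for i in(a,b)]))
E
```

```text
(no output)
```

View pics/cmp.png

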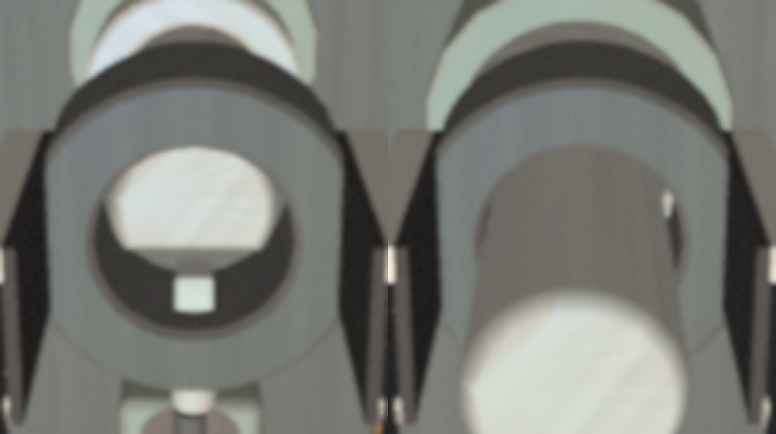

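There was no slip: the collar's outline in the grip is unchanged, and the spacer shows as a band directly beneath it. The TCP is at 68.7 with the collar's bottom 3.7 below, which puts the collar bottom at 65.0 mm, exactly the bottomed height. The push is steady at about 17 N, well above the spring's 8 N. Yaw is 103.9, so the screw points at 13.9° against a stand heading of 13.4°. Handing in.

```bash
python3 -c "
from h import *
plan([608.5,35.8,68.5],103.9)
print(robot.sign_off())"
```

```text
t 23.25 pos [609.1  35.4  68.7] yaw 103.9 open 37.7 F [-5.6 -0.8 17.3] q7 1.55
shift [ 0.002  -0.0018  0.0008] turn [ 0.0038  0.0029 -0.0004]
the job is handed in; nothing more can be done
None
```

I threaded the spacer onto the seat and pinched and turned the shaft until its flat faced the key. Then I threaded the collar down with its screw on the flat, pushed it to the stop, and handed in at 23.3 s still gripping and pressing. The hand-in reported no verdict.

**Last checks**
- **Seat:** by my height reckoning the collar's bottom is at 65.0 mm, the bottomed height. The push was about 17 N and steady, against the spring's 8 N, and the collar had not slipped in the grip.
- **Screw and flat:** by the gripper's heading the screw points at 13.9°. The flat measured about 14.0° and the stand heading 13.4°, all well inside the limits.
- **Grip:** set to 90 N across the wrench flats.

**What disagreed or went less cleanly**
- My estimates of the shaft axis differed by 1–2 mm. I used the direct view of the shaft end in the bore, and the collar went on without force.
- The first push peaked at 54 N with about 20 N sideways, so I eased off. About 6 N of sideways force remained, with the bore probably leaning on the shaft's back.
- After the push I could not see the flat itself in the wrist view, so its angle there rests on the earlier view and the collar's heading.
- I saw no bystander disturbed in the wrist views, but I did not measure their final positions.

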